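Load a scan-lamp barrel and screw down its retaining ring

ROBOT

A 6-joint arm with a two-finger parallel gripper is mounted at the origin on the work surface. World frame = base frame: x ahead of the robot, y to its left, z up, the work surface at z = 0. Lengths are in m, angles in rad, forces in N, time in s.
With the tool pointing down it reaches from about 0.375 to 0.9 m from the base axis. Payload 3.1 kg.
Tool frame: the origin (TCP) lies on the centre line of the jaws, within the pads' length; the fingertips stand 22 mm ahead of it and the grasp point (between the pads) lies 3 mm ahead of it; z points along the fingers, x is the direction in which the jaws open and shut, and the axes are right-handed (so a half turn about z gives the same grasp; the last joint's range is limited). The gripper opens to 87 mm and grips with 3 to 60 N. Pads are 19 mm wide; open, the fingers measure 117 mm over their backs; the gripper's body (75 mm by 190 mm) begins 51 mm behind the grasp point.
Start: joints at [1.093, 0.527, 1.433, -0, 1.181, -0.178], TCP at [0.184, 0.597, 0.245] pointing down, gripper open.
Joint ranges: [-3.08, 3.08], [-0.75, 2.2], [0.22, 2.44], [-1.43, 4.57], [0, 2.65], [-2.85, 2.85]. Speed limits (rad/s): [2.79, 2.79, 3.14, 3.14, 3.14, 3.14].

INTERFACE

Orientations are given as a unit quaternion [x, y, z, w].
In Python, from rig import robot, camera, order gives the robot as it stands.
- The arm moves only by the shell command python3 -m pendant 'ROWS' [OPENING] [FORCE]. ROWS is JSON, a list of rows, each a list of 2 entries, a list of its own where there are three numbers: the shift along the tool's x, y, z in mm, then the turn about the tool's z in degrees. A call has 1 to 8 rows; each row shifts and turns the commanded pose from where the row before left it, along the tool's axes as they then stand; what a row does not reach is not made up. A row lasts 1/8 s, in which the tool goes at most 62.5 mm and 10.7 degrees, less where a joint would pass 70% of its speed; a pose out of reach is approached as far as the arm can. A call with a gripper value outside its range is refused whole. OPENING is the finger opening in mm, from 0 to 87, set as the call begins (- or left out, the last holds). The fingers move at their own pace and stop on an object; FORCE is the grip in N (left out, the last holds). Time passes only in rows, so rows that do not move let the fingers close. It gives the time, the measured TCP pose, the force and the opening at its end, in the units of the state.
- robot.get_obs(): the state, without advancing time (a new reading comes with each control period).
- camera(name): name is "scene" or "top" or "wrist"; returns a dict with "pixels" (384x512x3 uint8, blue, green, red), "mtx" (3x3 intrinsics, pixels), "k1" (the pictures are not rectified: a ray, as slopes to the right and down, at radius r is drawn at 1 + k1 r^2 times it, then the intrinsics apply), "R" (3x3) and "t" (3): a world point X has camera coordinates R X + t. Camera axes: x right, y down, z forward; pixel columns grow to the right and rows downward; lengths in m; the calibration is good to about 2 mm. A picture is of the moment at which its call begins. There is no depth.
- order.hand_in(): hands the job in, once; it reports no verdict.
The state is a dict: "time": time; "q": joint angles; "joint_velocities": joint speeds; "joint_torque": joint torques, N m; "position": TCP position; "tool_rot": TCP orientation; "ft_force": force on the tool from outside, world axes, zero at the start; "moment": the same for the moment, N m; "grip_width": finger opening in m.
Only numpy, scipy, OpenCV 4.12 (cv2) and the standard library are available. Lean on these libraries where they do the work, as an engineer would, in place of code of your own. Each camera call takes 0.05 s, during which the arm holds its last target. There are 200 camera calls.

TASK

Load the upright lens barrel of the scanning lamp: gently lower in the lens (dome up), then the spacer ring, then the filter, each lying flat on the one before. Then lower in the retaining ring, its two lugs in the barrel's slots, and screw it clockwise about a quarter turn until it clamps the stack firmly against the sprung seat, and let go. Leave the fossils and everything else on the table where they are.

Things in the scene. Friction and masses are not known exactly. Their poses are not given: they have to be found in the camera images.
- barrel: Upright aluminium lens barrel, mouth up, fixed on a dark 130 x 130 x 12 mm plate. Origin: on its axis at table height, z up. Bore 64 mm wide, between two opposite curved walls (110 degrees each, centred on its +x and -x, outer radius 46 mm, tops 102 mm above the table; the top 4 mm flare out to guide parts in). Parts have about 2 mm play each side.
- slot (a point): Point in the barrel's +y finger slot, 32 mm from the axis, 102 mm high. Two slots, at the barrel's +y and -y between the walls, 36 mm wide at the bore and 52 mm outside, are open outward and upward down to 12 mm above the table: a part held across its diameter along the barrel's y can be lowered fully home with the fingers in the slots.
- lip (a point): Point on the axis at mouth height, 102 mm above the table. Inside each wall a groove (77 mm across) runs under an inner lip and is open to the slots. Seen from above, the lip's underside is a ramp descending clockwise by 5.5 mm from where a ring lug enters (93 mm above the table there); a stop closes the far end.
- seat_top (a point): Centre of the top face of the round sprung seat (54 mm across) at the bottom of the bore, 20 mm above the table when not pressed. Stacked on it, the lens spans 20 to 54 mm, the spacer 54 to 72, the filter 72 to 84 mm above the table; the ring rests at 84 mm before it is turned.
- seat (a joint): How far the sprung seat is pressed down, in m: 0 unloaded, 0.006 at most. It carries the weight of all the parts without sinking (5 N preload, then 1.5 N per mm); only the tightened ring keeps it down (3.5 mm at the foot of the ramp).
- lens: Origin: centre of its underside, z up through it. The lens: the tallest part, a black cell 60 mm in diameter and 34 mm high with a domed glass just below its upper rim. It stands with the dome up and must stay so. 130 g.
- spacer: Origin: centre of its underside, z up through it. The spacer: an open aluminium ring, 60 mm outer diameter, 46 mm inner, 18 mm high. 70 g.
- filter: Origin: centre of its underside, z up through it. The filter: the thinnest part, flat glass in a dark steel rim, 60 mm in diameter, 12 mm high. 60 g.
- ring: Origin: centre of its underside, z up through it. The retaining ring, dark steel, about 120 g, 56 mm high in all, with a 40 mm hole. Two lugs, 7 mm thick (z 0 to 7 mm) and 26 mm wide, stick out to 37 mm from the axis on its +x and -x sides. Round body 60 mm in diameter up to z = 24 mm; above it two upright ears to hold it by.
- ears (a point): Point on the ring's axis 40 mm above its underside, midway between its two ears: upright plates, z 24 to 56 mm, 30 mm wide along the ring's x, with flat outer faces 50 mm apart at y = +-25 mm. Grip across these faces, fingertips above z = 24 mm so that they clear the barrel while turning.
- lug (a point): Tip of the ring's +x lug, 3.5 mm above its underside. Start with the lugs in the slots (ring x along barrel y, within 14 degrees, either way round), turn clockwise seen from above: the lugs meet the ramps after about 45 degrees; at about 62 the seat is down 1.5 mm, at 85 it is down 3.5 mm; the stop is at about 105. Needs up to 0.8 N m; it stays where it is left.
- vertebra: Bystander: brown fossil vertebra, 50 mm across, 36 mm high. Origin: underside centre.
- toe_bone: Bystander: brown fossil toe bone, 75 mm long along its y, 30 mm wide and high. Origin: underside centre.
- jar: Bystander: glass specimen jar with a steel lid, 52 mm in diameter, 65 mm high. Origin: underside centre.
- carton: Bystander: small closed cardboard specimen box, 57 mm along its x, 44 mm wide, 25 mm high. Origin: underside centre.
- mouse: Bystander: white computer mouse, 98 mm long along its x, 58 mm wide, 30 mm high. Origin: underside centre.
- brush: Bystander: soft brush lying on the table, 140 mm long along its x, under 30 mm high. Origin: middle of its length, on the table.
- dish: Bystander: clear shallow dish, 80 mm in diameter, 20 mm high. Origin: underside centre.
- caliper: Bystander: steel caliper lying flat, 150 mm long along its x, 60 mm over the jaws, 11 mm high. Origin: middle of its beam, on the table.
Not all that is in view belongs to the job. Leave any green or yellow look-alike of the ring alone.

How it is judged:
By the outcome, as a careful person would: the job done as asked, in the order asked, and still so for the second after the job is handed in, with the robot touching nothing.
It also fails if it takes over 72 s, if anything falls off the work surface, if the arm or the gripper's body presses on something with over 40 N, if the wrist force passes 120 N, or if a joint passes its speed limit or range.

## Working session

There is one attempt and no reset: what is moved stays moved. The work goes in short steps, Python scripts to look and compute and a shell command to move; the robot and the scene stay as the last step left them, time stands still between calls to the robot, and variables do not carry over. Pictures are saved under pics/ and viewed, about 8 in all and at most 12, crops included, and the job is handed in when it is done.

```bash
ls; mkdir -p pics; python3 - <<'E'
from rig import robot,camera,order
import cv2
o=robot.get_obs();print(o)
for n in("top","scene"):
    c=camera(n);cv2.imwrite(f"pics/{n}0.png",cv2.resize(c["pixels"],(800,600),interpolation=cv2.INTER_CUBIC));cv2.imwrite(f"pics/{n}0raw.png",c["pixels"]);print(n,c["mtx"],c["k1"],c["R"],c["t"])
E
```

```text
pics
{'time': 0.0, 'q': array([ 1.09349313e+00,  5.28478878e-01,  1.43387300e+00,  1.89564507e-05,
        1.18141726e+00, -1.78510125e-01]), 'joint_velocities': array([ 0.00053955,  0.00156733,  0.00232161, -0.0005336 ,  0.0009342 ,
       -0.00060629]), 'joint_torque': array([ 1.29413103e-03, -4.40036201e+01, -1.76591223e+01,  6.33790484e-02,
        5.81736490e-02, -1.62359333e-04]), 'position': array([0.18363657, 0.59670538, 0.24357311]), 'tool_rot': array([ 8.04478817e-01,  5.93980344e-01, -9.80200937e-04,  4.72811270e-04]), 'ft_force': array([-0.38339543,  0.15084245,  0.34593503]), 'moment': array([ 0.03758381, -0.00432942, -0.0440275 ]), 'grip_width': 0.08724331886331396}
top [[409.68600621   0.         255.60645159]
 [  0.         409.68600621 193.990747  ]
 [  0.           0.           1.        ]] -0.15011472219076186 [[-0.01021428 -0.99992723 -0.00641934]
 [-0.99224881  0.01093053 -0.12378535]
 [ 0.12384651  0.0051052  -0.99228825]] [-0.01011394  0.53137726  1.32968348]
scene [[452.79576419   0.         260.14053539]
 [  0.         452.79576419 196.05552891]
 [  0.           0.           1.        ]] 0.006654980624685287 [[ 0.73562366  0.6773788  -0.00397323]
 [ 0.44470885 -0.48735529 -0.75147779]
 [-0.5109715   0.55103791 -0.65974643]] [-0.3906579  -0.15037119  1.70684458]
```

View pics/top0.png

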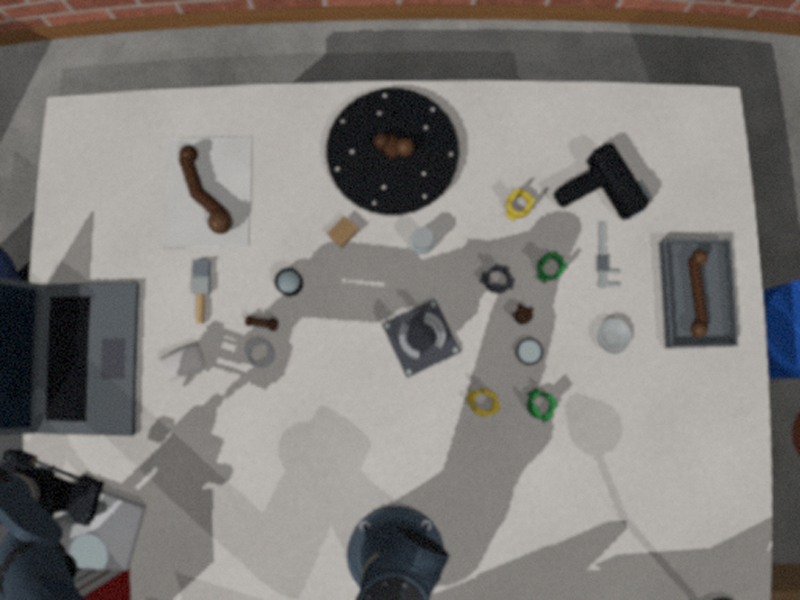

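View pics/scene0.png

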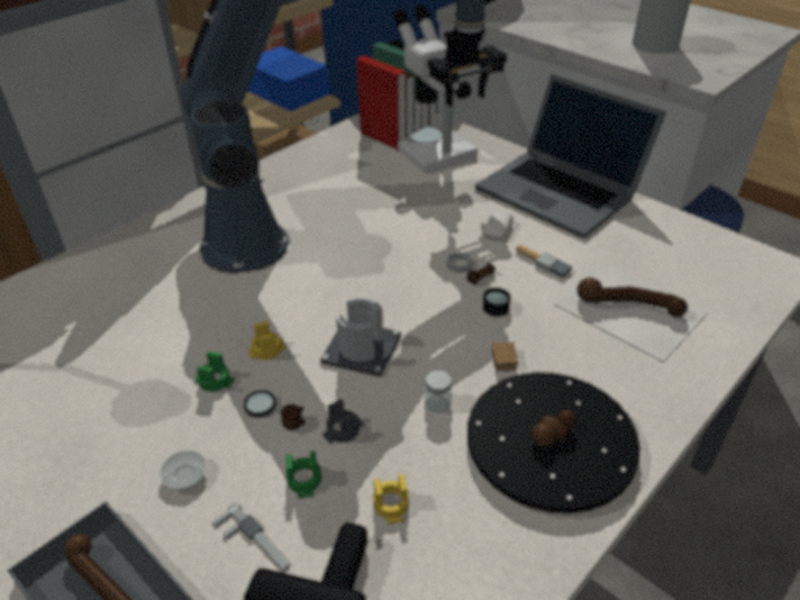

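Top view (800×600 scaling): barrel (422,337), lens (288,281), spacer (260,350), filter (529,350), dark ring (497,278); green and yellow look-alikes around it. I'll enlarge those five.

```bash
cat > h.py <<'E'
import numpy as np,cv2
from rig import robot,camera
def cast(c,uv,z):
    k=c["mtx"];d=np.array([[(uv[0]-k[0,2])/k[0,0],(uv[1]-k[1,2])/k[1,1]]])
    r=d[0].copy()
    for _ in range(20): r=d[0]/(1+c["k1"]*(r@r))
    R,t=np.array(c["R"]),np.array(c["t"]);o=-R.T@t;v=R.T@np.array([*r,1])
    return o+v*(z-o[2])/v[2]
def proj(c,X):
    p=np.array(c["R"])@X+c["t"];r=p[:2]/p[2];r=r*(1+c["k1"]*(r@r))
    return np.array([c["mtx"][0,0]*r[0]+c["mtx"][0,2],c["mtx"][1,1]*r[1]+c["mtx"][1,2]])
E
python3 - <<'E'
from h import *
c=camera("top");im=c["pixels"]
names=dict(barrel=(422,337,.102),ring=(497,278,.024),lens=(288,281,.034),spacer=(260,350,.018),filter=(529,350,.012))
T=[]
for n,(u,v,z) in names.items():
    u*=.64;v*=.64;print(n,cast(c,(u,v),z).round(3))
    s=20 if n!="barrel" else 26
    x,y=int(u)-s,int(v)-s;print('  crop',x,y,2*s)
    T.append(cv2.resize(im[y:y+2*s,x:x+2*s],(266,266),interpolation=cv2.INTER_CUBIC))
c2=camera("scene");i2=c2["pixels"]
u,v=int(360*.64),int(335*.64);T.append(cv2.resize(i2[v-26:v+26,u-26:u+26],(266,266),interpolation=cv2.INTER_CUBIC))
cv2.imwrite("pics/m1.png",np.vstack([np.hstack(T[:3]),np.hstack(T[3:])]))
E
```

```text
barrel [ 0.454 -0.061  0.102]
  crop 244 189 52
ring [ 0.585 -0.227  0.024]
  crop 298 157 40
lens [0.582 0.223 0.034]
  crop 164 159 40
spacer [0.435 0.285 0.018]
  crop 146 204 40
filter [ 0.429 -0.294  0.012]
  crop 318 204 40
```

View pics/m1.png

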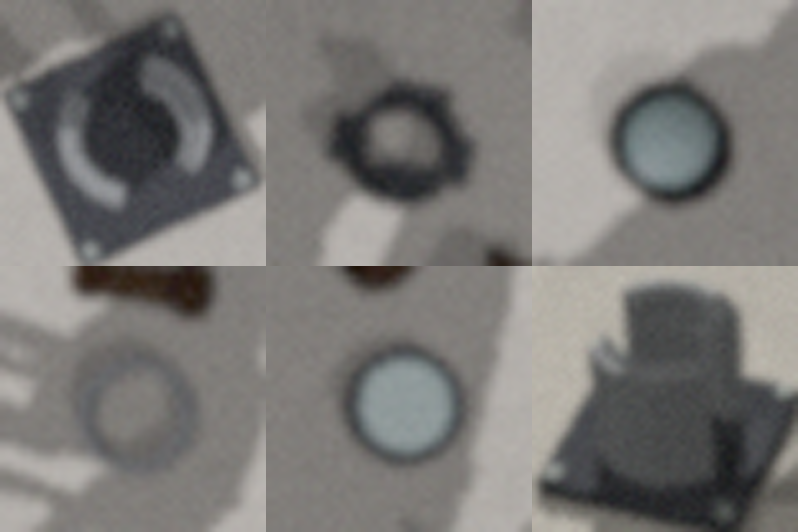

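Tiles: barrel plate screws at tile (170,25),(20,98),(242,178),(90,250), walls left and right, so the slot axis is at world yaw ≈25°. The ring's lugs are near (340,135) and (465,170), and the lens, spacer and filter all lie flat. I'll move over the lens now.

```bash
cat >> h.py <<'E'
from scipy.spatial.transform import Rotation as Ro
def pose():
    o=robot.get_obs();R=Ro.from_quat(o["tool_rot"]).as_matrix()
    return o,R,np.degrees(np.arctan2(R[1,0],R[0,0]))
def plan(tgt,yaw=None,step=55):
    "shift in current tool axes (mm), turn, and equal rows that turn while moving"
    o,R,y=pose();d=np.array(tgt)-o["position"];n=int(np.ceil(max(np.linalg.norm(d)*1000/step,1)))
    t=0 if yaw is None else (y-yaw+180)%360-180
    n=max(n,int(np.ceil(abs(t)/10.5)))
    print("t",round(o["time"],2),"pos",(o["position"]*1000).round(1),"yaw",round(y,1),"tilt",np.round(R[:2,2],4),"F",o["ft_force"].round(1),"w",round(o["grip_width"]*1000,1),"q6",round(np.degrees(o["q"][5])))
    print("total shift",(R.T@d*1000).round(1),"turn",round(t,1),"n",n)
    if t:
        for i in range(n):
            Ri=R@Ro.from_euler('z',t/n*i,degrees=True).as_matrix()
            print([[*(Ri.T@d*1000/n).round(1).tolist()],round(t/n,1)],end=",")
        print()
E
python3 -c "
from h import *
plan((.582,.223,.22))"
```

```text
t 0.2 pos [183.8 596.9 243.9] yaw 72.9 tilt [-0.0006 -0.0012] F [ 0.6  0.2 -0.1] w 86.8 q6 -10
total shift [-240.1  490.7   24.1] turn 0 n 10
```

```bash
python3 -m pendant '[[[-24,49,2],0],[[-24,49,2],0],[[-24,49,2],0],[[-24,49,2],0],[[-24,49,2],0]]' 76 && python3 -m pendant '[[[-24,49,2],0],[[-24,49,2],0],[[-24,49,2],0],[[-24,49,4],0],[[-24,50,4],0],[[0,0,0],0]]'
python3 - <<'E'
from h import *
c=camera("wrist");im=c["pixels"];cv2.imwrite("pics/w1.png",im);plan((.582,.223,.22))
R=np.array(c["R"]);print("cam",-R.T@c["t"],R[2],c["mtx"][0,0],c["k1"],proj(c,np.array([.582,.223,.034])))
E
```

```text
time: 0.82
position: [0.3838, 0.4092, 0.2344]
tool_rot: [0.804, 0.594, 0.0, -0.0]
ft_force: [1.0, -0.1, -0.2]
grip_width: 0.0767
time: 1.58
position: [0.5857, 0.2201, 0.22]
tool_rot: [0.806, 0.592, 0.0, 0.001]
ft_force: [-1.7, 0.3, -0.2]
grip_width: 0.0757
t 1.62 pos [583.5 221.8 219.9] yaw 72.7 tilt [-0.001   0.0001] F [-0.3 -0.1  0.1] w 76.0 q6 -62
total shift [ 0.7 -1.8 -0.1] turn 0 n 1
cam [0.50643916 0.24487337 0.36020305] [ 0.28744177 -0.09013564 -0.95354748] 320.16955129011353 0.017033088721665934 [260.14054788 165.57641534]
```

View pics/w1.png

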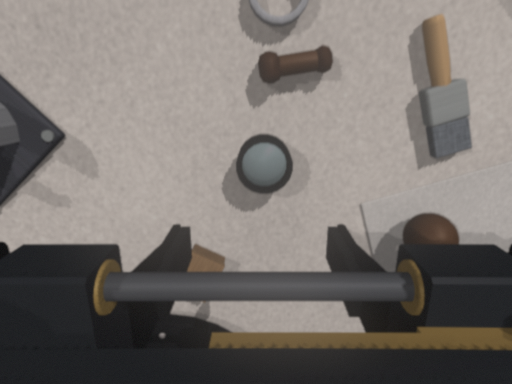

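Wrist view: lens clearly seen with its glass at (265,164); toe bone and brush clear of the grasp, and nothing between the fingers. Now I'll fit the glass discs.

```bash
cat >> h.py <<'E'
def glass(c,uv,z,rad=45,pr=True):
    "centre of the bluish glass disc near uv"
    im=cv2.GaussianBlur(c["pixels"],(3,3),0).astype(int)
    m=((im[...,0]-im[...,2]>8)&(im.sum(2)>200)).astype(np.uint8)
    k=np.zeros_like(m);cv2.circle(k,(int(uv[0]),int(uv[1])),rad,1,-1);m&=k
    cs=cv2.findContours(m,0,1)[0];b=max(cs,key=cv2.contourArea);e=cv2.fitEllipse(cv2.convexHull(b))
    P=cast(c,e[0],z);print("ellipse",np.round(e[0],1),np.round(e[1],1),"->",P.round(4));return P
E
python3 - <<'E'
from h import *
c=camera("wrist");P=glass(c,(265,164),.033)
t=camera("top");Q=glass(t,(184,180),.033,14);glass(t,(338.5,224),.012,14)
# dark-cell outline in the wrist view
g=c["pixels"].max(2);m=(g<70).astype(np.uint8)|0
k=np.zeros_like(m);cv2.circle(k,(265,164),36,1,-1);m&=k
b=max(cv2.findContours(m,0,1)[0],key=cv2.contourArea);e=cv2.fitEllipse(cv2.convexHull(b));print(e,cast(c,e[0],.017))
plan((P[0],P[1],.2199))
E
```

```text
ellipse [261.9 156.7] [13.5 17.5] -> [0.5711 0.2292 0.033 ]
ellipse [181.6 184.4] [3.8 9.3] -> [0.5665 0.2324 0.033 ]
ellipse [338.7 224.4] [13.7 14.2] -> [ 0.4277 -0.2942  0.012 ]
((262.79949951171875, 167.16729736328125), (54.35487365722656, 57.17399597167969), 0.13087207078933716) [0.58580218 0.22592591 0.017     ]
t 1.73 pos [581.5 223.7 220.2] yaw 72.9 tilt [-0.0018  0.0002] F [-1.   0.3  0.6] w 75.7 q6 -62
total shift [  2.2 -11.6   0.3] turn 0 n 1
```

```bash
cat >> h.py <<'E'
def disc(c,uv,z,rad,th=75):
    "brighter disc enclosed by a dark rim, found as the component containing uv"
    g=cv2.GaussianBlur(c["pixels"],(3,3),0).max(2);m=(g>th).astype(np.uint8)
    k=np.zeros_like(m);cv2.circle(k,(int(uv[0]),int(uv[1])),rad,1,-1);m&=k
    n,l=cv2.connectedComponents(m,connectivity=4);m=(l==l[int(uv[1]),int(uv[0])]).astype(np.uint8)
    b=max(cv2.findContours(m,0,1)[0],key=cv2.contourArea);e=cv2.fitEllipse(cv2.convexHull(b))
    P=cast(c,e[0],z);print("disc",np.round(e[0],1),np.round(e[1],1),"->",P.round(4));return P
E
python3 - <<'E'
from h import *
c=camera("wrist");im=c["pixels"]
print(im[164,230:300].max(1))
P=disc(c,(265,164),.033,30)
t=camera("top");print(t["pixels"][180,170:200].max(1));disc(t,(184,180),.033,12);disc(t,(338.5,224),.012,12)
E
```

```text
[168 163 148 132 118  89  68  62  62  63  73  98 112 115 115 117 120 119
 121 123 124 125 126 125 126 127 128 130 130 131 133 133 134 133 131 131
 131 130 129 129 128 127 127 127 126 126 126 125 125 124 125 123 112  84
  64  62  62  64  79 116 141 147 149 151 153 151 151 152 152 153]
disc [261.8 169.1] [42.7 44.7] -> [0.5816 0.2272 0.033 ]
[ 65  52  50  58  59  54  55  72  87  78  67  57  48  54  55  57  56  55
  58  56  53  55  56  57  63  67  71  91 139 183]Traceback (most recent call last):
  File "<stdin>", line 5, in <module>
  File "h.py", line 40, in disc
    b=max(cv2.findContours(m,0,1)[0],key=cv2.contourArea);e=cv2.fitEllipse(cv2.convexHull(b))
                                                            ~~~~~~~~~~~~~~^^^^^^^^^^^^^^^^^^^
cv2.error: OpenCV(4.12.0) /io/opencv/modules/imgproc/src/shapedescr.cpp:361: error: (-201:Incorrect size of input array) There should be at least 5 points to fit the ellipse in function 'fitEllipseNoDirect'
```

```bash
python3 -c "
from h import *
c=camera('wrist');disc(c,(262,169),.033,30)
plan((.5818,.2272,.04))"
```

```text
disc [261.1 169.5] [42.6 44.6] -> [0.5817 0.227  0.033 ]
t 1.88 pos [581.3 224.6 220.7] yaw 73.0 tilt [-0.0006  0.0001] F [ 0.8 -0.2 -0. ] w 75.9 q6 -62
total shift [  2.6  -0.2 180.7] turn 0 n 4
```

```bash
python3 -m pendant '[[[2,0,45],0],[[0,0,45],0],[[0,0,45],0],[[0,0,30],0],[[0,0,15],0],[[0,0,0],0]]' && python3 -m pendant '[[[0,0,0],0],[[0,0,0],0],[[0,0,0],0],[[0,0,0],0]]' 40 25 && python3 -m pendant '[[[0,0,-40],0],[[0,0,-50],0],[[0,0,-40],0],[[0,0,0],0]]'
python3 -c "
from h import *
plan((.454,-.061,.19),25)"
```

```text
time: 2.62
position: [0.5824, 0.2259, 0.0401]
tool_rot: [0.804, 0.594, -0.001, -0.0]
ft_force: [-0.1, 0.3, -0.1]
grip_width: 0.0757
time: 3.12
position: [0.5841, 0.2256, 0.042]
tool_rot: [0.805, 0.594, 0.001, 0.0]
ft_force: [-0.9, 0.7, 6.1]
grip_width: 0.0594
time: 3.62
position: [0.5853, 0.2257, 0.1741]
tool_rot: [0.804, 0.594, 0.003, 0.002]
ft_force: [-0.1, 0.1, -2.1]
grip_width: 0.0591
t 3.62 pos [585.3 225.7 174.1] yaw 72.9 tilt [0.0075 0.0013] F [-0.1  0.1 -2.1] w 59.1 q6 -62
total shift [-312.5  -41.   -17.3] turn 47.9 n 6
[[-52.1, -6.8, -2.9], np.float64(8.0)],[[-52.5, 0.5, -2.9], np.float64(8.0)],[[-52.0, 7.8, -2.9], np.float64(8.0)],[[-50.4, 14.9, -2.9], np.float64(8.0)],[[-47.8, 21.7, -2.9], np.float64(8.0)],[[-44.3, 28.2, -2.9], np.float64(8.0)],
```

```bash
python3 -c "
from h import *
plan((.475,-.106,.22),25)"
```

```text
t 3.62 pos [585.3 225.7 174.1] yaw 72.9 tilt [0.0075 0.0013] F [-0.1  0.1 -2.1] w 59.1 q6 -62
total shift [-349.3   -7.4  -47.2] turn 47.9 n 7
[[-49.9, -1.1, -6.7], np.float64(6.8)],[[-49.7, 4.9, -6.7], np.float64(6.8)],[[-48.7, 10.8, -6.7], np.float64(6.8)],[[-47.1, 16.5, -6.7], np.float64(6.8)],[[-44.8, 22.0, -6.7], np.float64(6.8)],[[-41.9, 27.2, -6.7], np.float64(6.8)],[[-38.3, 32.0, -6.7], np.float64(6.8)],
```

```bash
python3 -m pendant '[[[-50,-1,-10],6.8],[[-50,5,-10],6.8],[[-49,11,-10],6.8],[[-47,16.5,-10],6.8],[[-45,22,-7],6.8],[[-42,27,0],6.8],[[-38,32,0],6.8],[[0,0,0],0]]' && python3 -m pendant '[[[0,0,0],0],[[0,0,0],0]]'
python3 - <<'E'
from h import *
c=camera("wrist");cv2.imwrite("pics/w2.png",c["pixels"]);plan((.475,-.106,.22),25);np.save("w2.npy",c,allow_pickle=True)
E
```

```text
time: 4.62
position: [0.4723, -0.1098, 0.2161]
tool_rot: [0.976, 0.216, -0.001, -0.001]
ft_force: [0.6, 1.2, -1.8]
grip_width: 0.0591
time: 4.88
position: [0.4738, -0.1059, 0.2169]
tool_rot: [0.976, 0.22, -0.001, -0.001]
ft_force: [0.2, 1.0, -0.7]
grip_width: 0.0593
t 4.92 pos [ 474.  -105.9  217.1] yaw 25.4 tilt [-0.0009  0.0007] F [ 0.2 -0.7 -1.5] w 59.7 q6 -51
total shift [ 0.9  0.5 -2.9] turn 0.4 n 1
[[0.9, 0.5, -2.9], np.float64(0.4)],
```

View pics/w2.png

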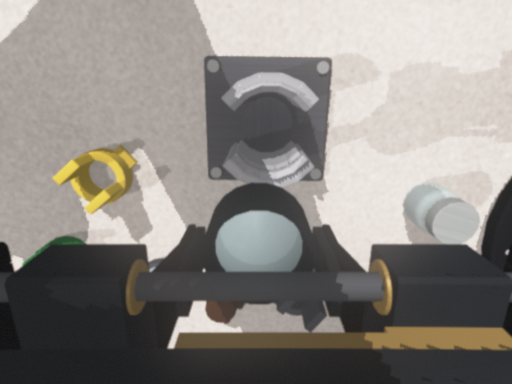

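Wrist view: barrel plate screws at (212,66),(323,67),(216,172),(316,173), slots left and right along tool x. The lens is held upright between the fingers with its dome up.

```bash
cat > barrel.py <<'E'
from h import *
from scipy.optimize import least_squares
def barrel(c,scr):
    g=cv2.GaussianBlur(c["pixels"],(3,3),0).max(2).astype(float);S=[]
    for u,v in scr:
        w=g[v-9:v+10,u-9:u+10];yy,xx=np.mgrid[v-9:v+10,u-9:u+10]
        m=((w>np.median(w)+20)&((xx-u)**2+(yy-v)**2<56))
        S.append(cast(c,(xx[m].mean(),yy[m].mean()),.014))
    S=np.array(S);C=S.mean(0);e=S[1]-S[0]+S[3]-S[2];f=S[0]-S[2]+S[1]-S[3]
    print("screws c",C.round(4),"yaw",np.degrees(np.arctan2(e[1],e[0])).round(2),np.degrees(np.arctan2(f[1],f[0])).round(2)-90,"sides",np.linalg.norm(np.diff(S[[0,1,3,2,0]],axis=0),axis=1).round(4))
    # outer edge of far wall top, radius 46 mm at z .102: scan rays from outside in
    P=[]
    cc=proj(c,np.array([*C[:2],.102]))
    for a in np.radians(np.arange(-140,-39,5)):
        r=np.arange(60,20,-.5);p=cc+np.outer(r,[np.cos(a),np.sin(a)])
        v=cv2.remap(g.astype(np.float32),p[:,0].astype(np.float32)[None],p[:,1].astype(np.float32)[None],1)[0]
        i=[j for j in range(4,len(v)-4) if v[j+4]-v[j-4]>35 and v[j-4]<100]
        if i:
            j=max(i,key=lambda j:v[j+4]-v[j-4]);P.append(cast(c,p[j],.102)[:2])
    P=np.array(P);x=least_squares(lambda s:np.hypot(*(P-s).T)-.046,C[:2],loss="soft_l1",f_scale=.001)
    print("wall c",x.x.round(4),"n",len(P),"res mm",(x.fun*1000).round(1))
    return C,x.x
E
python3 - <<'E'
from barrel import *
c=np.load("w2.npy",allow_pickle=True).item()
barrel(c,[(212,66),(323,67),(216,172),(316,173)])
E
```

```text
screws c [ 0.4598 -0.0584  0.014 ] yaw 25.6 24.11 sides [0.1103 0.1061 0.1088 0.1102]
wall c [ 0.4608 -0.0609] n 2 res mm [0. 0.]
```

```bash
sed -i 's/>35 and v\[j-4\]<100/>15 and v[j-4]<110/; s/print("wall c"/print("diag c",((S[1]+S[2])\/2).round(4),"S",S[:,:2].round(4).tolist());print("wall c"/' barrel.py; python3 - <<'E'
from barrel import *
c=np.load("w2.npy",allow_pickle=True).item()
barrel(c,[(212,66),(323,67),(216,172),(316,173)])
im=cv2.resize(c["pixels"][50:190,195:345],None,fx=5,fy=4.2,interpolation=cv2.INTER_CUBIC)
g=c["pixels"].max(2);print(g[60:170:2,268])
for r in(84,90,96):print(r,g[r,210:330:2])
E
```

```text
screws c [ 0.4598 -0.0584  0.014 ] yaw 25.6 24.11 sides [0.1103 0.1061 0.1088 0.1102]
diag c [ 0.4606 -0.0591  0.014 ] S [[0.3876, -0.0319], [0.488, 0.0139], [0.4333, -0.1322], [0.5305, -0.0833]]
wall c [ 0.4607 -0.0609] n 3 res mm [-0.  0. -0.]
[117 115 112 110 113 110 151 192 196 198 197 196 200 148 125 122  91  76
  79  83  82  82  81  81  81  78  80  78  77  79  79  77  78  77  79  79
  76  71  69  68  70  68  69  71  68  69  90 100 100 139 158 159 163 185
 181]
84 [ 83  85  84  83  85  83  85  84  84  86 103 112 158 188 197 199 196 197
 196 196 197 195 195 200 207 207 201 201 201 200 200 200 200 202 199 199
 190 181 184 192 198 197 196 195 194 195 196 181 128 103 103 103 104 105
 105 105 105 105 107 103]
90 [ 84  82  82  82  84  83  83  83  86 114 134 138 143 186 196 195 204 206
 205 196 158 136 122 119 119 119 122 123 121 122 122 122 124 123 127 133
 134 135 137 150 174 186 189 184 184 193 197 196 194 191 175 123 103 103
 104 104 105 105 105 102]
96 [ 81  81  81  81  80  84 112 134 137 138 139 139 151 191 204 165 119 116
 116 113 100  83  76  74  73  74  74  74  76  79  76  74  75  74  76  78
  83  93 112 127 132 132 136 145 154 170 174 183 194 196 194 192 190 159
 109 106 108 111 109 105]
```

```bash
python3 - <<'E'
s=open('barrel.py').read()
a=s.index("        i=[j");b=s.index("    P=np.array(P)")
s=s[:a]+"""        i=[j for j in range(1,len(v)) if v[j]>th>=v[j-1]]
        if i: P.append(cast(c,p[i[0]],.102)[:2])
"""+s[b:]
s=s.replace("(c,scr)","(c,scr,th=155)")
open('barrel.py','w').write(s)
E
python3 - <<'E'
from barrel import *
c=np.load("w2.npy",allow_pickle=True).item()
_,w=barrel(c,[(212,66),(323,67),(216,172),(316,173)])
plan((*w,.217),25.2)
E
```

```text
screws c [ 0.4598 -0.0584  0.014 ] yaw 25.6 24.11 sides [0.1103 0.1061 0.1088 0.1102]
diag c [ 0.4606 -0.0591  0.014 ] S [[0.3876, -0.0319], [0.488, 0.0139], [0.4333, -0.1322], [0.5305, -0.0833]]
wall c [ 0.4608 -0.0598] n 9 res mm [-4.4  0.3  0.5  0.4 -0.  -0.1 -0.1 -0.   0. ]
t 4.92 pos [ 474.  -105.9  217.1] yaw 25.4 tilt [-0.0009  0.0007] F [ 0.2 -0.7 -1.5] w 59.7 q6 -51
total shift [  7.9 -47.2   0.2] turn 0.2 n 1
[[7.9, -47.2, 0.2], np.float64(0.2)],
```

```bash
cat >> h.py <<'E'
def held(c,zoff,uv,th,rad=60):
    "centre (tool frame, mm) of bright held disc by circle fit on its upper half edge, plane at TCP+zoff"
    o,R,y=pose();z=o["position"][2]+zoff
    g=cv2.GaussianBlur(c["pixels"],(3,3),0).max(2).astype(np.float32);P=[]
    for a in np.radians(np.arange(-180,1,6)):
        r=np.arange(5,rad,.5);p=np.array(uv)+np.outer(r,[np.cos(a),np.sin(a)])
        v=cv2.remap(g,p[:,0].astype(np.float32)[None],p[:,1].astype(np.float32)[None],1)[0]
        i=np.where(v<th)[0]
        if len(i):P.append(R.T@(cast(c,p[i[0]],z)-o["position"])*1000)
    P=np.array(P)[:,:2]
    from scipy.optimize import least_squares
    s=least_squares(lambda s:np.hypot(*(P-s[:2]).T)-s[2],[0,0,23],loss="soft_l1");print("held centre tool xy, r",s.x.round(1),"res",s.fun.round(1))
E
python3 - <<'E'
from h import *
c=camera("wrist");g=c["pixels"].max(2);print(g[195:275:3,259],g[243,205:312:4])
held(c,-.007,(259,243),75)
E
```

```text
[ 55  57  57  58  57 116 193 193 191 190 187 187 186 184 181 180 178 177
 173 171 168 165 163 155 144 135  71] [ 60  61  60 161 164 180 182 183 182 183 183 181 180 180 177 173 172 169
 164 161 158 153 149 134 122  59  63]
held centre tool xy, r [-0.3 -2.4 23.9] res [-0.5 -0.3 -0.1  0.5  0.5  0.6  0.3  0.1  0.  -0.  -0.2 -0.1 -0.2  0.
 -0.1 -0.3 -0.3 -0.1 -0.3 -0.2 -0.2 -0.   0.1  0.2  0.3  0.5  0.5  0.3
  0.  -0.2 -0.7]
```

```bash
python3 -c "
from h import *
plan((.4614,-.0612,.16),24.5)"
```

```text
t 4.97 pos [ 474.1 -106.   217.3] yaw 25.4 tilt [-0.0006  0.0005] F [-1.1 -0.6 -1. ] w 59.1 q6 -51
total shift [  7.8 -45.8  57.3] turn 0.9 n 2
[[3.9, -22.9, 28.6], np.float64(0.5)],[[3.7, -22.9, 28.6], np.float64(0.5)],
```

```bash
python3 -m pendant '[[[4,-23,10],0.9],[[3.5,-23,10],0],[[0,0,20],0],[[0,0,17],0],[[0,0,0],0],[[0,0,0],0]]'
python3 - <<'E'
from h import *
plan((.4614,-.0612,.145),24.5)
c=camera("wrist");cv2.imwrite("pics/w3.png",c["pixels"])
E
```

```text
time: 5.72
position: [0.462, -0.062, 0.161]
tool_rot: [0.977, 0.212, 0.0, 0.0]
ft_force: [-0.2, 0.4, -2.2]
grip_width: 0.0594
t 5.72 pos [462. -62. 161.] yaw 24.4 tilt [ 0.0008 -0.0003] F [-0.2  0.4 -2.2] w 59.4 q6 -46
total shift [-0.2 -1.  16. ] turn -0.1 n 1
[[-0.2, -1.0, 16.0], np.float64(-0.1)],
```

View pics/w3.png

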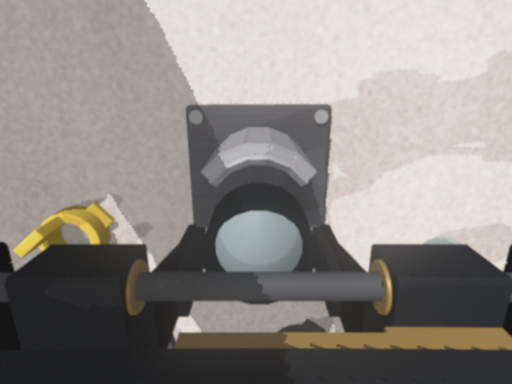

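Wrist view: lens sits above the barrel mouth, centred on the far wall (arc 205–315, lens 208–310). Lowering gently.

```bash
python3 -m pendant '[[[0,-0.6,10],0],[[0,0,9],0],[[0,0,9],0],[[0,0,8],0],[[0,0,0],0]]'
```

```text
time: 6.4
position: [0.4603, -0.0596, 0.124]
tool_rot: [0.978, 0.21, -0.001, -0.002]
ft_force: [0.8, 8.9, 1.9]
grip_width: 0.0594
```

```bash
python3 -m pendant '[[[0,-2,0],0],[[0,0,0],0],[[0,0,0],0]]'
```

```text
time: 6.78
position: [0.4603, -0.0594, 0.1243]
tool_rot: [0.978, 0.211, -0.0, -0.001]
ft_force: [1.1, 4.6, -0.2]
grip_width: 0.0597
```

```bash
python3 -m pendant '[[[0,-2,0],0],[[0,-1.5,0],0],[[0,0,0],0],[[0,0,0],0]]'
```

```text
time: 7.28
position: [0.4603, -0.0587, 0.1248]
tool_rot: [0.977, 0.212, 0.001, 0.002]
ft_force: [1.1, -4.8, -2.8]
grip_width: 0.0593
```

```bash
python3 -m pendant '[[[0,1.7,0],0],[[0,0,8],0],[[0,0,8],0],[[0,0,0],0]]'
```

```text
time: 7.78
position: [0.4621, -0.0606, 0.1091]
tool_rot: [0.977, 0.211, 0.002, 0.003]
ft_force: [2.3, -6.3, -2.3]
grip_width: 0.0594
```

```bash
python3 -m pendant '[[[0,1.5,0],0],[[0,0,0],0],[[0,0,0],0]]'; python3 -m pendant '[[[0,0,8],0],[[0,0,8],0],[[0,0,0],0],[[0,0,0],0]]'
```

```text
time: 8.15
position: [0.4621, -0.0608, 0.1089]
tool_rot: [0.977, 0.211, 0.002, 0.001]
ft_force: [3.8, -4.4, -0.5]
grip_width: 0.0598
time: 8.65
position: [0.4615, -0.0604, 0.0929]
tool_rot: [0.977, 0.211, 0.001, 0.001]
ft_force: [3.4, -5.8, 3.0]
grip_width: 0.0594
```

```bash
python3 -m pendant '[[[0,2,0],0],[[0,0,0],0],[[0,0,8],0],[[0,0,8],0],[[0,0,0],0],[[0,0,0],0]]'
```

```text
time: 9.4
position: [0.4607, -0.0609, 0.0753]
tool_rot: [0.978, 0.211, -0.001, -0.001]
ft_force: [3.6, 2.9, -9.8]
grip_width: 0.0593
```

```bash
python3 -m pendant '[[[0,0,0],0],[[0,0,0],0]]'; python3 -m pendant '[[[0,0,5],0],[[0,0,0],0],[[0,0,0],0]]'
```

```text
time: 9.65
position: [0.4607, -0.0608, 0.0753]
tool_rot: [0.978, 0.211, -0.001, -0.001]
ft_force: [5.2, 1.7, -8.2]
grip_width: 0.0594
time: 10.02
position: [0.461, -0.0609, 0.0709]
tool_rot: [0.978, 0.211, -0.0, -0.001]
ft_force: [4.3, 3.7, -3.3]
grip_width: 0.0595
```

```bash
python3 -m pendant '[[[0,0,4],0],[[0,0,4],0],[[0,0,0],0],[[0,0,0],0]]'; python3 -m pendant '[[[0,0,2],0],[[0,0,0],0],[[0,0,0],0]]'
```

```text
time: 10.52
position: [0.461, -0.0608, 0.0634]
tool_rot: [0.978, 0.211, -0.0, -0.001]
ft_force: [4.0, 4.4, 1.2]
grip_width: 0.0595
time: 10.9
position: [0.461, -0.0609, 0.0617]
tool_rot: [0.978, 0.211, -0.0, -0.0]
ft_force: [3.0, 4.4, 4.3]
grip_width: 0.0597
```

```bash
python3 -m pendant '[[[0,0,0.7],0],[[0,0,0],0]]'; python3 -m pendant '[[[0,0,0],0],[[0,0,0],0],[[0,0,0],0]]' 68; python3 -m pendant '[[[0,0,-25],0],[[0,0,-35],0],[[0,0,-50],0],[[0,0,-50],0],[[0,0,0],0],[[0,0,0],0]]'
python3 -c "
from h import *
plan((.42,.27,.22),24.5)"
```

```text
time: 11.15
position: [0.461, -0.0608, 0.0613]
tool_rot: [0.977, 0.211, 0.0, -0.0]
ft_force: [3.0, 4.3, 7.8]
grip_width: 0.0598
time: 11.52
position: [0.4603, -0.0615, 0.0605]
tool_rot: [0.977, 0.211, -0.001, -0.0]
ft_force: [-0.8, -0.5, -0.2]
grip_width: 0.0674
time: 12.28
position: [0.4602, -0.0613, 0.2203]
tool_rot: [0.977, 0.211, -0.001, -0.0]
ft_force: [0.2, 0.1, -0.5]
grip_width: 0.0679
t 12.28 pos [460.2 -61.3 220.3] yaw 24.4 tilt [-0.0016  0.0004] F [ 0.2  0.1 -0.5] w 67.9 q6 -46
total shift [ 100.1 -318.4    0.5] turn -0.1 n 7
[[14.3, -45.5, 0.1], np.float64(-0.0)],[[14.3, -45.5, 0.1], np.float64(-0.0)],[[14.3, -45.5, 0.1], np.float64(-0.0)],[[14.3, -45.5, 0.1], np.float64(-0.0)],[[14.4, -45.5, 0.1], np.float64(-0.0)],[[14.4, -45.5, 0.1], np.float64(-0.0)],[[14.4, -45.5, 0.1], np.float64(-0.0)],
```

Lens released on the seat (contact felt at the expected height). On to the spacer.

```bash
python3 -c "
from h import *
plan((.437,.285,.21),84)"
```

```text
t 12.28 pos [460.2 -61.3 220.3] yaw 24.4 tilt [-0.0016  0.0004] F [ 0.2  0.1 -0.5] w 67.9 q6 -46
total shift [ 121.8 -325.    10.4] turn -59.6 n 7
[[17.4, -46.4, 1.5], np.float64(-8.5)],[[24.1, -43.3, 1.5], np.float64(-8.5)],[[30.2, -39.3, 1.5], np.float64(-8.5)],[[35.7, -34.4, 1.5], np.float64(-8.5)],[[40.4, -28.7, 1.5], np.float64(-8.5)],[[44.2, -22.4, 1.5], np.float64(-8.5)],[[47.1, -15.6, 1.5], np.float64(-8.5)],
```

```bash
python3 -m pendant '[[[17.4,-46.4,1.5],-8.5],[[24.1,-43.3,1.5],-8.5],[[30.2,-39.3,1.5],-8.5],[[35.7,-34.4,1.5],-8.5],[[40.4,-28.7,1.5],-8.5],[[44.2,-22.4,1.5],-8.5],[[47.1,-15.6,1.5],-8.5],[[0,0,0],0]]' 72; python3 -m pendant '[[[0,0,0],0],[[0,0,0],0]]'
python3 - <<'E'
from h import *
c=camera("wrist");np.save("w4.npy",c,allow_pickle=True);cv2.imwrite("pics/w4.png",np.hstack([c["pixels"][:300]]));plan((.437,.285,.21),84)
print(proj(c,np.array([.435,.285,.018])))
E
```

```text
time: 13.28
position: [0.4364, 0.287, 0.2079]
tool_rot: [0.742, 0.67, -0.002, -0.001]
ft_force: [0.0, -0.9, 0.0]
grip_width: 0.072
time: 13.52
position: [0.4379, 0.2833, 0.2095]
tool_rot: [0.745, 0.668, -0.001, -0.0]
ft_force: [0.0, -0.3, 0.3]
grip_width: 0.072
t 13.57 pos [438.1 283.3 209.8] yaw 83.7 tilt [-0.0014 -0.0007] F [ 0.  -0.  -0.1] w 72.3 q6 -63
total shift [ 1.5 -1.3 -0.2] turn -0.3 n 1
[[1.5, -1.3, -0.2], np.float64(-0.3)],
[260.10906006 166.19871752]
```

View pics/w4.png

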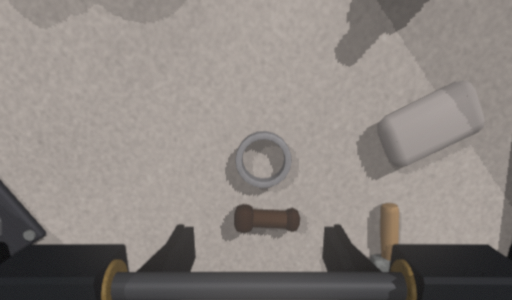

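Wrist view: spacer ring centred near (264,158); toe bone at (267,218) just beyond it, clear of a jaw axis running left–right. Mouse at (430,123).

```bash
python3 - <<'E'
from h import *
c=np.load("w4.npy",allow_pickle=True).item()
im=cv2.GaussianBlur(c["pixels"],(3,3),0).astype(int);d=im[...,0]-im[...,2]
print(d[158,225:305:2]);print(im[158,225:305:2].max(1));print(d[120:200:2,264]);print(im[120:200:2,264].max(1))
k=np.zeros(d.shape,np.uint8);cv2.circle(k,(264,158),36,1,-1)
m=((d>-4)).astype(np.uint8)&k;b=max(cv2.findContours(m,0,1)[0],key=cv2.contourArea);e=cv2.fitEllipse(cv2.convexHull(b));print(e)
for z in(.018,.009):print(cast(c,e[0],z).round(4))
E
```

```text
[-14 -13 -10 -10 -10  -6  -1  -1  -2 -10 -12 -12 -12 -12 -13 -14 -14 -14
 -14 -14 -13 -12 -10 -10  -9  -9 -10 -10  -9  -7  -2  -2  -2  -8 -12 -13
 -13 -14 -14 -14]
[169 154 123 118 119 119 131 135 128 140 150 147 147 148 154 163 165 167
 167 163 161 152 128 118 118 117 118 118 118 110 114 133 135 139 148 151
 155 163 167 167]
[-14 -14 -14 -14 -14 -11  -3  -1   0  -2  -7  -8  -8  -9  -9 -10 -10 -10
 -13 -14 -14 -14 -14 -14 -14 -14 -14 -14 -12  -6  -1  -1   0  -2  -7  -9
 -12 -14 -14 -13]
[166 167 167 167 167 153 131 141 136 122 105 102 103 106 114 119 121 135
 157 162 166 169 169 165 162 164 168 170 161 130 115 132 135 123 106 110
 140 165 170 167]
((262.8621520996094, 159.4546356201172), (54.09479904174805, 54.88764572143555), 16.335840225219727)
[0.428  0.2887 0.018 ]
[0.43   0.2886 0.009 ]
```

```bash
python3 - <<'E'
from h import *
c=np.load("w4.npy",allow_pickle=True).item()
P=cast(c,(262.9,159.8),.018);print(P);plan((P[0],P[1],.025))
E
```

```text
[0.42842377 0.28868473 0.018     ]
t 13.57 pos [438.1 283.3 209.8] yaw 83.7 tilt [-0.0014 -0.0007] F [ 0.  -0.  -0.1] w 72.3 q6 -63
total shift [  4.4 -10.  184.8] turn 0 n 4
```

```bash
python3 -m pendant '[[[4.4,-10.3,40],0],[[0,0,50],0],[[0,0,50],0],[[0,0,30],0],[[0,0,13],0],[[0,0,0],0],[[0,0,0],0]]'; python3 -m pendant '[[[0,0,0],0],[[0,0,0],0],[[0,0,0],0],[[0,0,0],0]]' 40 20;  python3 -m pendant '[[[0,0,-40],0],[[0,0,-50],0],[[0,0,-60],0],[[0,0,-45],0],[[0,0,0],0]]'
python3 -c "
from h import *
plan((.481,-.105,.22),24.5)"
```

```text
time: 14.45
position: [0.4294, 0.2903, 0.0285]
tool_rot: [0.744, 0.668, 0.001, 0.0]
ft_force: [0.9, -0.5, -0.5]
grip_width: 0.0723
time: 14.95
position: [0.4289, 0.2904, 0.0283]
tool_rot: [0.744, 0.669, 0.001, 0.0]
ft_force: [-1.0, 0.0, 6.7]
grip_width: 0.06
time: 15.58
position: [0.4304, 0.2912, 0.2261]
tool_rot: [0.744, 0.668, 0.004, 0.002]
ft_force: [-0.2, -0.3, -0.9]
grip_width: 0.0601
t 15.57 pos [430.4 291.2 226.1] yaw 83.9 tilt [0.0084 0.0035] F [-0.2 -0.3 -0.9] w 60.1 q6 -62
total shift [-388.6   92.4    5.2] turn 59.4 n 8
[[-48.6, 11.5, 0.6], np.float64(7.4)],[[-46.7, 17.7, 0.6], np.float64(7.4)],[[-44.0, 23.6, 0.6], np.float64(7.4)],[[-40.6, 29.1, 0.6], np.float64(7.4)],[[-36.5, 34.1, 0.6], np.float64(7.4)],[[-31.8, 38.5, 0.6], np.float64(7.4)],[[-26.5, 42.3, 0.6], np.float64(7.4)],[[-20.8, 45.4, 0.6], np.float64(7.4)],
```

```bash
python3 -m pendant '[[[-48.6,11.5,0.6],7.4],[[-46.7,17.7,0.6],7.4],[[-44,23.6,0.6],7.4],[[-40.6,29.1,0.6],7.4],[[-36.5,34.1,0.6],7.4],[[-31.8,38.5,0.6],7.4],[[-26.5,42.3,0.6],7.4],[[-20.8,45.4,0.6],7.6]]'; python3 -m pendant '[[[0,0,0],0],[[0,0,0],0],[[0,0,0],0]]'
python3 - <<'E'
from barrel import *
c=camera("wrist");np.save("w5.npy",c,allow_pickle=True);cv2.imwrite("pics/w5.png",c["pixels"]);plan((.481,-.105,.22),24.5)
B=np.array([.4607,-.0596]);y=np.radians(24.5);x=np.array([np.cos(y),np.sin(y)]);n=np.array([-x[1],x[0]])
S=[proj(c,np.array([*(B+.055*(i*x+j*n)),.014])).round().astype(int).tolist() for j in(1,-1) for i in(-1,1)];print(S)
barrel(c,S)
E
```

```text
time: 16.58
position: [0.4783, -0.1072, 0.216]
tool_rot: [0.978, 0.21, -0.001, -0.001]
ft_force: [0.4, 0.6, -1.2]
grip_width: 0.0601
time: 16.95
position: [0.4784, -0.1045, 0.2169]
tool_rot: [0.977, 0.213, -0.001, -0.001]
ft_force: [0.2, 0.2, -1.1]
grip_width: 0.0599
t 17.0 pos [ 478.7 -104.6  217.1] yaw 24.6 tilt [-0.0014  0.0008] F [-0.2 -0.5 -1.1] w 59.9 q6 -50
total shift [ 1.9  1.3 -2.9] turn 0.1 n 1
[[1.9, 1.3, -2.9], np.float64(0.1)],
[[207, 66], [316, 66], [211, 172], [311, 172]]
screws c [nan nan nan] yaw nan nan sides [0.1102    nan    nan    nan]barrel.py:8: RuntimeWarning: Mean of empty slice.
  S.append(cast(c,(xx[m].mean(),yy[m].mean()),.014))
  ret = ret.dtype.type(ret / rcount)
Traceback (most recent call last):
  File "barrel.py", line 19, in barrel
    P=np.array(P);x=least_squares(lambda s:np.hypot(*(P-s).T)-.046,C[:2],loss="soft_l1",f_scale=.001)
                    ~~~~~~~~~~~~~^^^^^^^^^^^^^^^^^^^^^^^^^^^^^^^^^^^^^^^^^^^^^^^^^^^^^^^^^^^^^^^^^^^^
ValueError: Initial guess is outside of provided bounds
```

View pics/w5.png

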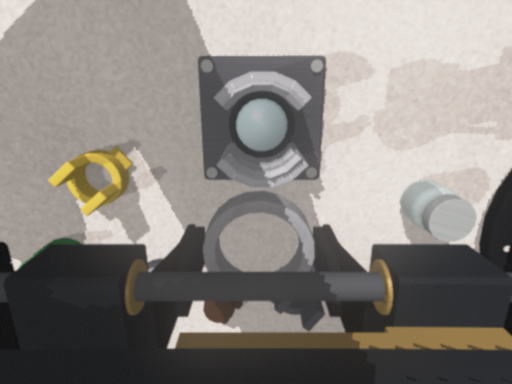

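Wrist view: lens lies level in the barrel (glass disc at (262,124)), spacer held flat with its hole at (259,245).

```bash
python3 - <<'E'
from h import *
c=np.load("w5.npy",allow_pickle=True).item()
disc(c,(262,124),.053,32,90)
g=c["pixels"].max(2);print(g[185:272:3,259]);print(g[245,196:324:4])
held(c,-.010,(259,245),142)
E
```

```text
disc [261.1 124.3] [51.8 53.4] -> [ 0.4597 -0.0582  0.053 ]
[128 162 118  97 101 104 117 113 112 129 160 158 159 163 163 157 155 155
 161 163 158 162 162 162 167 163 162 161 160]
[ 60  58 106 111 112  96 148 161 162 166 157 163 160 165 163 163 161 161
 162 162 158 163 163 165 159 166  97 165 165 160  68  69]
held centre tool xy, r [-0.1 -1.1 21.9] res [-1.3 -0.5  0.4  0.6  0.5  0.4  0.3  0.1  0.2  0.  -0.2  0.  -0.  -0.2
 -0.3 -0.3 -0.1 -0.4 -0.3 -0.2  0.1 -0.2 -0.3 -0.1  0.   6.5  6.5  8.4
 -0.1 -0.9 -1.5]
```

```bash
python3 -c "
from h import *
plan((.4608,-.0596,.145),24.5)"
```

```text
t 17.0 pos [ 478.7 -104.6  217.1] yaw 24.6 tilt [-0.0014  0.0008] F [-0.2 -0.5 -1.1] w 59.9 q6 -50
total shift [  2.5 -48.2  72.2] turn 0.1 n 2
[[1.3, -24.1, 36.1], np.float64(0.0)],[[1.2, -24.1, 36.1], np.float64(0.0)],
```

```bash
python3 -m pendant '[[[1.2,-24,12],0],[[1.2,-24.2,15],0],[[0,0,25],0],[[0,0,20],0],[[0,0,0],0],[[0,0,0],0]]'; python3 -m pendant '[[[0,0,8],0],[[0,0,8],0],[[0,0,8],0],[[0,0,0],0]]'; python3 -m pendant '[[[0,0,0],0]]'
```

```text
time: 17.75
position: [0.4619, -0.0608, 0.1461]
tool_rot: [0.977, 0.213, 0.0, 0.0]
ft_force: [-0.3, -0.8, -0.5]
grip_width: 0.0599
time: 18.25
position: [0.4608, -0.0605, 0.1208]
tool_rot: [0.977, 0.212, -0.001, -0.001]
ft_force: [-0.2, 4.2, 0.6]
grip_width: 0.0601
time: 18.38
position: [0.4608, -0.0606, 0.1212]
tool_rot: [0.977, 0.212, -0.001, -0.001]
ft_force: [-0.1, 3.5, -0.5]
grip_width: 0.0597
```

```bash
python3 -m pendant '[[[0,-1.2,0],0],[[0,0,0],0],[[0,0,8],0],[[0,0,8],0],[[0,0,0],0],[[0,0,0],0]]'
```

```text
time: 19.12
position: [0.4611, -0.06, 0.1051]
tool_rot: [0.977, 0.212, -0.0, -0.0]
ft_force: [-1.8, 3.0, -2.6]
grip_width: 0.0599
```

```bash
python3 -m pendant '[[[-0.3,-1,6],0],[[0,0,6],0],[[0,0,6],0],[[0,0,0],0],[[0,0,0],0]]';python3 -m pendant '[[[0,0,2],0],[[0,0,0],0],[[0,0,0],0]]'
```

```text
time: 19.75
position: [0.461, -0.0601, 0.0886]
tool_rot: [0.977, 0.212, 0.001, 0.001]
ft_force: [-2.0, 0.2, 12.0]
grip_width: 0.0599
time: 20.12
position: [0.461, -0.06, 0.0872]
tool_rot: [0.977, 0.212, 0.001, 0.001]
ft_force: [-2.6, 0.7, 18.0]
grip_width: 0.0598
```

```bash
python3 -m pendant '[[[0,0,-4],0],[[0,0,0],0],[[0,0,0],0]]'
python3 - <<'E'
from h import *
o,_,_=pose();print(o["ft_force"].round(1),o["moment"].round(2),o["position"])
c=camera("wrist");np.save("w6.npy",c,allow_pickle=True);cv2.imwrite("pics/w6.png",cv2.resize(c["pixels"][60:300,100:420],(800,600),interpolation=cv2.INTER_CUBIC))
E
```

```text
time: 20.5
position: [0.4612, -0.06, 0.0901]
tool_rot: [0.977, 0.212, 0.001, 0.001]
ft_force: [-1.0, -0.1, 8.5]
grip_width: 0.06
[-1.  -0.1  8.5] [-0.06  0.22 -0.  ] [ 0.46116784 -0.0600369   0.09009876]
```

View pics/w6.png

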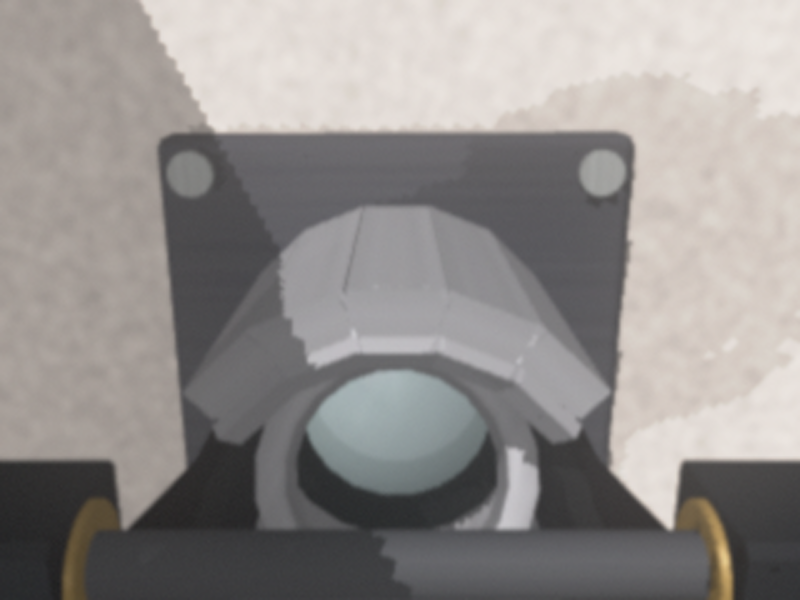

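Wrist view: spacer in the bore above the lens, nearly level, and the residual 8.5 N looks like the seat spring. I'll ease off until light contact, then let go and check.

```bash
python3 -m pendant '[[[0,0,-1.5],0],[[0,0,0],0],[[0,0,0],0]]';python3 -m pendant '[[[0,0,-1.5],0],[[0,0,0],0],[[0,0,0],0]]'
```

```text
time: 20.92
position: [0.461, -0.0598, 0.0911]
tool_rot: [0.977, 0.212, 0.001, 0.001]
ft_force: [0.0, -1.2, 3.5]
grip_width: 0.0599
time: 21.3
position: [0.4599, -0.059, 0.0922]
tool_rot: [0.977, 0.212, -0.0, -0.0]
ft_force: [0.4, 0.4, -0.8]
grip_width: 0.0597
```

```bash
python3 -m pendant '[[[0,0,0.8],0],[[0,0,0],0]]'; python3 -m pendant '[[[0,0,0],0],[[0,0,0],0],[[0,0,0],0]]' 68; python3 -m pendant '[[[0,0,-30],0],[[0,0,-50],0],[[0,49,-40],0],[[0,0,0],0],[[0,0,0],0],[[0,0,0],0]]'
python3 - <<'E'
from h import *
c=camera("wrist");np.save("w7.npy",c,allow_pickle=True);cv2.imwrite("pics/w7.png",cv2.resize(c["pixels"][30:210,160:400],(800,600),interpolation=cv2.INTER_CUBIC));plan((.437,.285,.21))
E
```

```text
time: 21.55
position: [0.4601, -0.0592, 0.0916]
tool_rot: [0.977, 0.212, -0.0, -0.0]
ft_force: [-0.4, 0.4, 0.5]
grip_width: 0.0598
time: 21.92
position: [0.4605, -0.0593, 0.0918]
tool_rot: [0.977, 0.212, 0.0, 0.0]
ft_force: [-0.0, 0.0, 0.6]
grip_width: 0.0677
time: 22.68
position: [0.4789, -0.1022, 0.21]
tool_rot: [0.977, 0.212, -0.002, -0.001]
ft_force: [-0.9, 0.3, 0.3]
grip_width: 0.0683
t 22.73 pos [ 479.  -102.3  210. ] yaw 24.5 tilt [-0.0034  0.0017] F [0.7 0.  0.6] w 68.0 q6 -50
total shift [ 122.4 -369.8    0.8] turn 0 n 8
```

View pics/w7.png

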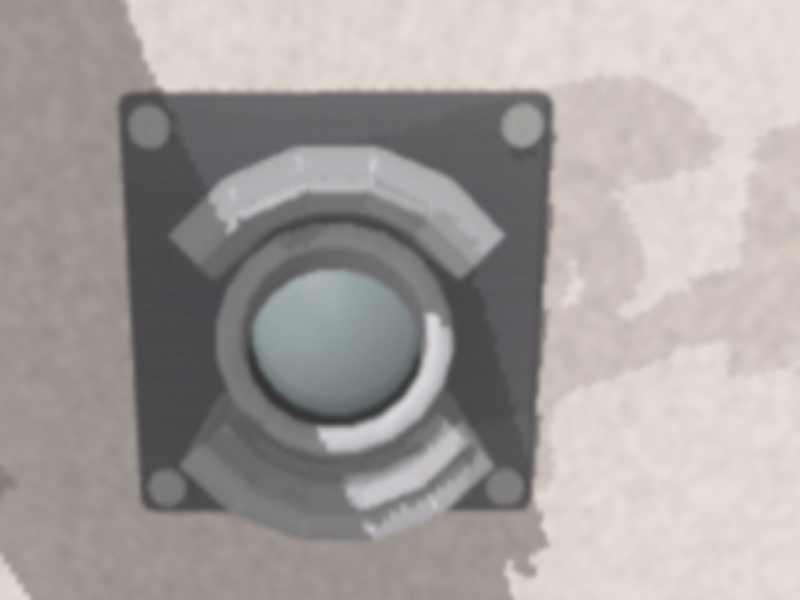

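Close-up: spacer lies level and centred in the bore with lens glass visible through it. I'll check its height from the apparent size while planning to the filter.

```bash
python3 - <<'E'
from h import *
c=np.load("w7.npy",allow_pickle=True).item()
l,r=(160+217*.3,30+338*.3),(160+452.5*.3,30+338*.3)
for z in(.06,.066,.072,.078,.084):
    print(z,np.linalg.norm(cast(c,l,z)-cast(c,r,z)).round(4))
print("spacer c",cast(c,((l[0]+r[0])/2,l[1]),.072).round(4))
plan((.429,-.294,.21),90)
E
```

```text
0.06 0.0636
0.066 0.0623
0.072 0.061
0.078 0.0597
0.084 0.0584
spacer c [ 0.4606 -0.0592  0.072 ]
t 22.73 pos [ 479.  -102.3  210. ] yaw 24.5 tilt [-0.0034  0.0017] F [0.7 0.  0.6] w 68.0 q6 -50
total shift [-1.251e+02  1.537e+02 -1.000e-01] turn -65.5 n 7
[[-17.9, 22.0, -0.0], np.float64(-9.4)],[[-21.2, 18.8, -0.0], np.float64(-9.4)],[[-24.0, 15.1, -0.0], np.float64(-9.4)],[[-26.1, 11.0, -0.0], np.float64(-9.4)],[[-27.5, 6.6, -0.0], np.float64(-9.4)],[[-28.2, 2.0, -0.0], np.float64(-9.4)],[[-28.2, -2.6, -0.0], np.float64(-9.4)],
```

```bash
python3 -m pendant '[[[0,-23,30],0],[[0,-23.5,30],0],[[0,0,24],0],[[0,0,0],0],[[0,0,0],0]]' 50; python3 -m pendant '[[[0,0,6],0],[[0,0,6],0],[[0,0,3],0],[[0,0,0],0],[[0,0,0],0]]'; python3 -m pendant '[[[0,0,3],0],[[0,0,0],0],[[0,0,0],0]]'
```

```text
time: 23.35
position: [0.4615, -0.0611, 0.1275]
tool_rot: [0.977, 0.212, 0.0, 0.0]
ft_force: [-0.1, -0.1, -0.1]
grip_width: 0.0501
time: 23.98
position: [0.4612, -0.0611, 0.1123]
tool_rot: [0.977, 0.212, 0.0, 0.0]
ft_force: [-0.2, 0.1, -0.2]
grip_width: 0.0498
time: 24.35
position: [0.4611, -0.061, 0.1093]
tool_rot: [0.977, 0.212, -0.0, -0.0]
ft_force: [1.0, 0.0, -0.1]
grip_width: 0.05
```

```bash
for i in 1; do python3 -m pendant '[[[0,0,3],0],[[0,0,0],0],[[0,0,0],0]]'; python3 -m pendant '[[[0,0,2],0],[[0,0,0],0],[[0,0,0],0]]';  done
```

```text
time: 24.72
position: [0.461, -0.061, 0.1062]
tool_rot: [0.977, 0.212, -0.0, -0.0]
ft_force: [0.3, 0.2, -0.3]
grip_width: 0.0501
time: 25.1
position: [0.4611, -0.0611, 0.1042]
tool_rot: [0.977, 0.212, -0.0, -0.0]
ft_force: [1.1, -0.2, 0.1]
grip_width: 0.05
```

```bash
python3 -m pendant '[[[0,0,2],0],[[0,0,0],0],[[0,0,0],0]]'; python3 -m pendant '[[[0,0,2],0],[[0,0,0],0],[[0,0,0],0]]'
```

```text
time: 25.48
position: [0.4611, -0.0611, 0.1022]
tool_rot: [0.977, 0.212, -0.0, -0.0]
ft_force: [-0.3, -0.5, -0.9]
grip_width: 0.05
time: 25.85
position: [0.4611, -0.0611, 0.1003]
tool_rot: [0.977, 0.212, -0.0, -0.0]
ft_force: [0.2, -1.0, -0.5]
grip_width: 0.0501
```

```bash
python3 -m pendant '[[[0,0,3],0],[[0,0,0],0],[[0,0,0],0]]'; python3 -m pendant '[[[0,0,2],0],[[0,0,0],0],[[0,0,0],0]]'
```

```text
time: 26.22
position: [0.4611, -0.0611, 0.0972]
tool_rot: [0.977, 0.212, -0.0, -0.0]
ft_force: [-0.7, 0.4, 1.4]
grip_width: 0.0503
time: 26.6
position: [0.4612, -0.0611, 0.0952]
tool_rot: [0.977, 0.212, -0.0, -0.0]
ft_force: [0.3, -0.0, 0.1]
grip_width: 0.05
```

Probing with the fingertips at rim radius met nothing down to 73 mm, so the spacer top is not above its home height (72 mm) and the stack is seated. Now the filter.

```bash
python3 -m pendant '[[[0,0,-50],0],[[0,0,-60],0],[[0,0,0],0]]' 74;python3 -c "
from h import *
plan((.4285,-.294,.20),72)"
```

```text
time: 26.98
position: [0.464, -0.062, 0.2094]
tool_rot: [0.977, 0.212, 0.004, 0.003]
ft_force: [-0.4, 0.4, -0.6]
grip_width: 0.0702
t 26.98 pos [464.  -62.  209.4] yaw 24.5 tilt [ 0.0098 -0.0038] F [-0.4  0.4 -0.6] w 70.2 q6 -46
total shift [-128.5  196.3    9.9] turn -47.5 n 5
[[-25.7, 39.3, 2.0], np.float64(-9.5)],[[-31.8, 34.5, 2.0], np.float64(-9.5)],[[-37.1, 28.7, 2.0], np.float64(-9.5)],[[-41.3, 22.2, 2.0], np.float64(-9.5)],[[-44.4, 15.1, 2.0], np.float64(-9.5)],
```

```bash
python3 -m pendant '[[[-25.7,39.3,2],-9.5],[[-31.8,34.5,2],-9.5],[[-37.1,28.7,2],-9.5],[[-41.3,22.2,2],-9.5],[[-44.4,15.1,2],-9.5],[[0,0,0],0],[[0,0,0],0],[[0,0,0],0]]'
python3 - <<'E'
from h import *
c=camera("wrist");np.save("w8.npy",c,allow_pickle=True);cv2.imwrite("pics/w8.png",c["pixels"])
u=proj(c,np.array([.4285,-.294,.012]));print(u)
P=disc(c,u,.012,32,95);P=disc(c,u,.012,32,120);plan((P[0],P[1],.0245))
E
```

```text
time: 27.98
position: [0.4252, -0.2912, 0.1948]
tool_rot: [0.809, 0.588, -0.0, -0.001]
ft_force: [-0.0, 0.3, 0.1]
grip_width: 0.0738
[256.78386247 174.66387969]
disc [257.  173.3] [47.2 48. ] -> [ 0.4272 -0.2933  0.012 ]
disc [257.1 173.3] [43.5 44.9] -> [ 0.4272 -0.2932  0.012 ]
t 28.02 pos [ 425.4 -291.3  195. ] yaw 72.0 tilt [-0.0008  0.0011] F [-0.5  0.1 -0.3] w 74.0 q6 -119
total shift [ -1.4   2.5 170.5] turn 0 n 4
```

```bash
python3 -m pendant '[[[-1.4,2.5,35],0],[[0,0,50],0],[[0,0,45],0],[[0,0,28],0],[[0,0,9],0],[[0,0,0],0],[[0,0,0],0]]'
```

```text
time: 28.9
position: [0.4282, -0.2955, 0.0295]
tool_rot: [0.809, 0.588, 0.0, 0.001]
ft_force: [0.1, -0.6, -0.2]
grip_width: 0.0737
```

```bash
python3 -c "
from h import *
plan((.4272,-.2933,.0243))"
```

```text
t 28.9 pos [ 428.2 -295.5   29.5] yaw 72.0 tilt [ 0.0017 -0.0018] F [ 0.1 -0.6 -0.2] w 73.7 q6 -119
total shift [ 1.7 -1.7  5.2] turn 0 n 1
```

```bash
python3 -m pendant '[[[1.7,-1.7,4.8],0],[[0,0,0],0],[[0,0,0],0]]'; python3 -m pendant '[[[0,0,0],0],[[0,0,0],0],[[0,0,0],0],[[0,0,0],0]]' 40 25; python3 -m pendant '[[[0,0,-20],0],[[0,0,-40],0],[[0,0,-50],0],[[0,0,-50],0],[[0,0,-30],0],[[0,0,0],0]]';python3 -c "
from h import *
plan((.481,-.105,.22),24.5)"
```

```text
time: 29.28
position: [0.4264, -0.293, 0.0237]
tool_rot: [0.809, 0.588, 0.0, 0.0]
ft_force: [0.9, 0.1, 0.3]
grip_width: 0.0736
time: 29.78
position: [0.4264, -0.2929, 0.0235]
tool_rot: [0.809, 0.588, 0.0, 0.0]
ft_force: [0.2, -0.6, 0.1]
grip_width: 0.0592
time: 30.52
position: [0.4274, -0.2939, 0.2158]
tool_rot: [0.809, 0.588, 0.0, 0.003]
ft_force: [-0.1, -0.8, -0.0]
grip_width: 0.0592
t 30.52 pos [ 427.4 -293.9  215.8] yaw 72.0 tilt [ 0.004  -0.0043] F [-0.1 -0.8 -0. ] w 59.2 q6 -119
total shift [196.2  -7.4  -4.8] turn 47.5 n 5
[[39.2, -1.5, -1.0], np.float64(9.5)],[[38.5, -7.9, -1.0], np.float64(9.5)],[[36.6, -14.2, -1.0], np.float64(9.5)],[[33.8, -20.0, -1.0], np.float64(9.5)],[[30.0, -25.3, -1.0], np.float64(9.5)],
```

```bash
python3 -m pendant '[[[39.2,-1.5,-1],9.5],[[38.5,-7.9,-1],9.5],[[36.6,-14.2,-1],9.5],[[33.8,-20,-1],9.5],[[30,-25.3,-1],9.5],[[0,0,0],0],[[0,0,0],0],[[0,0,0],0]]'
python3 - <<'E'
from h import *
c=camera("wrist");np.save("w9.npy",c,allow_pickle=True);plan((.4607,-.0594,.145),24.5)
g=c["pixels"].max(2);print(g[190:275:3,259]);print(g[250,196:324:4])
held(c,-.0117,(259,255),120)
E
```

```text
time: 31.52
position: [0.4797, -0.1049, 0.2179]
tool_rot: [0.977, 0.212, -0.0, -0.0]
ft_force: [-1.1, -0.3, -0.3]
grip_width: 0.0595
t 31.57 pos [ 479.8 -105.   218.1] yaw 24.4 tilt [-0.0006  0.0001] F [-0.2 -0.  -0.2] w 59.4 q6 -50
total shift [  1.5 -49.4  73.1] turn -0.1 n 2
[[0.8, -24.7, 36.5], np.float64(-0.0)],[[0.8, -24.7, 36.5], np.float64(-0.0)],
[158 157  86  71  74  77  75  97 192 195 196 196 196 195 193 194 198 197
 196 197 197 197 198 197 195 196 195 151  72]
[ 59  58  72  71  70 161 196 196 196 195 194 196 195 197 197 198 197 198
 199 196 197 197 195 197 195 196 187  93  96  93  64  65]
held centre tool xy, r [-0.2  1.  23.7] res [ 0.  -0.2  0.1  0.  -0.   0.   0.1  0.2  0.1 -0.1  0.1 -0.1 -0.2 -0.1
 -0.  -0.   0.  -0.  -0.1 -0.1  0.  -0.1  0.1  0.3 -0.1  0.2  0.2 -0.
  0.1 -0.  -0.3]
```

```bash
python3 -m pendant '[[[0.7,-25.4,15],0],[[0.7,-25.4,15],0],[[0,0,25],0],[[0,0,20],0],[[0,0,0],0],[[0,0,0],0]]'; python3 -m pendant '[[[0,0,8],0],[[0,0,8],0],[[0,0,5],0],[[0,0,0],0],[[0,0,0],0]]'
```

```text
time: 32.33
position: [0.4607, -0.0579, 0.1439]
tool_rot: [0.977, 0.212, 0.0, 0.0]
ft_force: [-0.1, 0.1, -1.0]
grip_width: 0.0588
time: 32.95
position: [0.4604, -0.0572, 0.1225]
tool_rot: [0.977, 0.212, 0.0, 0.0]
ft_force: [0.1, 0.5, -0.2]
grip_width: 0.0592
```

```bash
python3 -m pendant '[[[0,0.8,6],0],[[0,0,6],0],[[0,0,4],0],[[0,0,0],0],[[0,0,0],0]]'; python3 -m pendant '[[[0,0,4],0],[[0,0,0],0],[[0,0,0],0]]'
```

```text
time: 33.58
position: [0.4607, -0.058, 0.1064]
tool_rot: [0.977, 0.212, 0.0, -0.0]
ft_force: [0.1, 0.3, -0.4]
grip_width: 0.0591
time: 33.95
position: [0.4606, -0.058, 0.1025]
tool_rot: [0.977, 0.212, -0.0, 0.0]
ft_force: [-0.4, 0.2, -1.4]
grip_width: 0.0592
```

```bash
python3 -m pendant '[[[0,0,3],0],[[0,0,0],0],[[0,0,0],0]]'; python3 -m pendant '[[[0,0,2],0],[[0,0,0],0],[[0,0,0],0]]'; python3 -m pendant '[[[0,0,1.5],0],[[0,0,0],0],[[0,0,0],0]]'
```

```text
time: 34.33
position: [0.4606, -0.058, 0.0994]
tool_rot: [0.977, 0.212, -0.0, -0.0]
ft_force: [-0.2, -0.1, -0.2]
grip_width: 0.059
time: 34.7
position: [0.4606, -0.058, 0.0974]
tool_rot: [0.977, 0.212, -0.0, 0.0]
ft_force: [-0.4, -0.5, -0.2]
grip_width: 0.0592
time: 35.08
position: [0.4606, -0.058, 0.0959]
tool_rot: [0.977, 0.212, -0.0, -0.0]
ft_force: [-0.3, 0.2, 0.1]
grip_width: 0.0589
```

```bash
python3 -m pendant '[[[0,0,0.7],0],[[0,0,0],0]]'; python3 -m pendant '[[[0,0,0],0],[[0,0,0],0],[[0,0,0],0]]' 68; python3 -m pendant '[[[0,0,-30],0],[[0,0,-50],0],[[0,40,-40],0],[[0,0,0],0],[[0,0,0],0]]' 68
python3 - <<'E'
from h import *
c=camera("wrist");u=proj(c,np.array([.4606,-.0592,.083]));print(u)
disc(c,u,.084,40,120);disc(c,u,.084,40,100)
plan((.585,-.227,.24),-16);plan((.585,-.227,.24),164)
E
```

```text
time: 35.33
position: [0.4607, -0.058, 0.0954]
tool_rot: [0.977, 0.212, 0.0, 0.0]
ft_force: [-0.5, 0.3, 2.6]
grip_width: 0.0589
time: 35.7
position: [0.4606, -0.058, 0.0952]
tool_rot: [0.977, 0.212, -0.0, -0.0]
ft_force: [0.0, -0.4, -0.1]
grip_width: 0.0679
time: 36.33
position: [0.4762, -0.0939, 0.2148]
tool_rot: [0.977, 0.212, -0.001, -0.001]
ft_force: [0.2, -0.2, 0.0]
grip_width: 0.068
[258.97317928 142.38962771]
disc [259.5 142.4] [55.5 56.2] -> [ 0.461  -0.0588  0.084 ]
disc [261.7 147.7] [59.9 69.1] -> [ 0.4646 -0.0622  0.084 ]
t 36.38 pos [475.7 -93.5 214.2] yaw 24.5 tilt [-0.0032  0.0017] F [ 0.9  0.6 -0. ] w 67.8 q6 -49
total shift [ 44.1 166.7 -26.4] turn 40.5 n 4
[[11.0, 41.7, -6.6], np.float64(10.1)],[[18.2, 39.1, -6.6], np.float64(10.1)],[[24.8, 35.3, -6.6], np.float64(10.1)],[[30.6, 30.4, -6.6], np.float64(10.1)],
t 36.38 pos [475.7 -93.5 214.2] yaw 24.5 tilt [-0.0032  0.0017] F [ 0.9  0.6 -0. ] w 67.8 q6 -49
total shift [ 44.1 166.7 -26.4] turn -139.5 n 14
[[3.2, 11.9, -1.9], np.float64(-10.0)],[[1.0, 12.3, -1.9], np.float64(-10.0)],[[-1.1, 12.3, -1.9], np.float64(-10.0)],[[-3.2, 11.9, -1.9], np.float64(-10.0)],[[-5.2, 11.2, -1.9], np.float64(-10.0)],[[-7.1, 10.1, -1.9], np.float64(-10.0)],[[-8.7, 8.7, -1.9], np.float64(-10.0)],[[-10.1, 7.1, -1.9], np.float64(-10.0)],[[-11.2, 5.2, -1.9], np.float64(-10.0)],[[-11.9, 3.2, -1.9], np.float64(-10.0)],[[-12.3, 1.1, -1.9], np.float64(-10.0)],[[-12.3, -1.0, -1.9], np.float64(-10.0)],[[-11.9, -3.1, -1.9], np.float64(-10.0)],[[-11.2, -5.2, -1.9], np.float64(-10.0)],
```

```bash
python3 -m pendant '[[[11,41.7,-6.6],10.1],[[18.2,39.1,-6.6],10.1],[[24.8,35.3,-6.6],10.1],[[30.6,30.4,-6.6],10.1],[[0,0,0],0],[[0,0,0],0],[[0,0,0],0],[[0,0,0],0]]'
python3 - <<'E'
from h import *
c=camera("wrist");np.save("w10.npy",c,allow_pickle=True);u=proj(c,np.array([.585,-.227,.024])).astype(int);print(u);plan((.585,-.227,.24),-16)
x,y=max(u[0]-80,0),max(u[1]-60,0);print("crop",x,y);cv2.imwrite("pics/w10.png",cv2.resize(c["pixels"][y:y+120,x:x+160],(800,600),interpolation=cv2.INTER_CUBIC))
E
```

```text
time: 37.38
position: [0.5859, -0.2267, 0.2414]
tool_rot: [0.99, -0.138, -0.001, -0.0]
ft_force: [0.2, 0.5, 0.1]
grip_width: 0.0681
[258 163]
t 37.42 pos [ 586.1 -226.9  241.6] yaw -15.9 tilt [-0.0006  0.0004] F [-1.   0.1  0.2] w 68.1 q6 -15
total shift [-1.   0.4  1.6] turn 0.1 n 1
[[-1.0, 0.4, 1.6], np.float64(0.1)],
crop 178 103
```

View pics/w10.png

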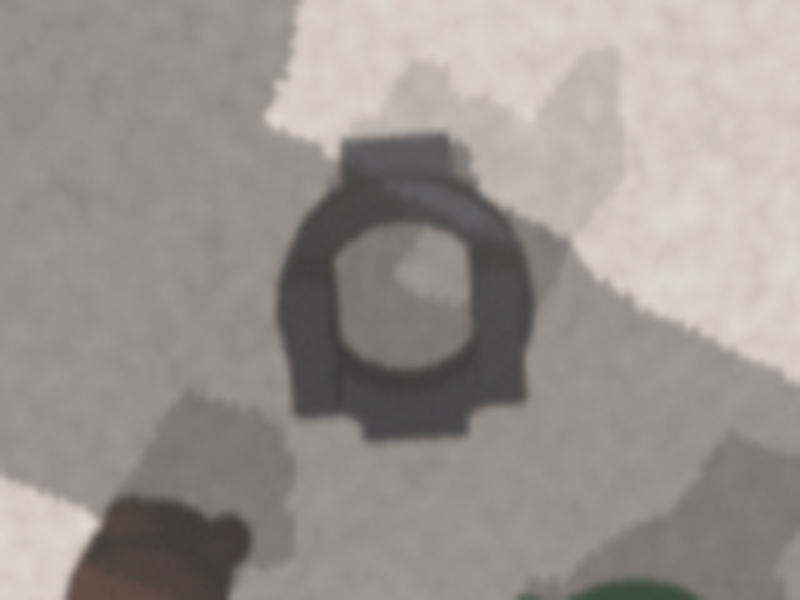

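Close-up: the dark ring's lug tips are at crop (394,136) and (416,437), and its ears left and right (outer faces ≈ x 285 and 527). The jaws are already nearly square to the ears.

```bash
python3 - <<'E'
from h import *
c=np.load("w10.npy",allow_pickle=True).item()
f=lambda u,v,z:cast(c,(178+u/5,103+v/5),z)
a,b=f(394,138,.003),f(416,437,.005);d=a-b;print("lugs",a.round(4),b.round(4),np.linalg.norm(d),"centre",((a+b)/2).round(4),"yaw x",np.degrees(np.arctan2(d[1],d[0])))
for p,q,z in(((340,138),(448,134),.0),((363,440),(469,434),.004),((295,415),(525,402),.056)):
    e=f(*q,z)-f(*p,z);print("edge yaw (ring y)",np.degrees(np.arctan2(e[1],e[0])).round(1),np.linalg.norm(e).round(4),((f(*q,z)+f(*p,z))/2).round(4))
C=(a+b)/2;plan((C[0],C[1],.05))
E
```

```text
lugs [ 0.593 -0.193  0.003] [ 0.578  -0.2648  0.005 ] 0.0733114817177626 centre [ 0.5855 -0.2289  0.004 ] yaw x 78.26618828737554
edge yaw (ring y) -13.8 0.0256 [ 0.593 -0.193  0.   ]
edge yaw (ring y) -12.5 0.0263 [ 0.578  -0.2651  0.004 ]
edge yaw (ring y) -12.5 0.049 [ 0.5826 -0.2424  0.056 ]
t 37.42 pos [ 586.1 -226.9  241.6] yaw -15.9 tilt [-0.0006  0.0004] F [-1.   0.1  0.2] w 68.1 q6 -15
total shift [1.000e-01 2.100e+00 1.916e+02] turn 0 n 4
```

```bash
python3 -m pendant '[[[0.1,1.8,45],-3.3],[[0,0,50],0],[[0,0,50],0],[[0,0,32],0],[[0,0,14],0],[[0,0,0],0],[[0,0,0],0]]';python3 -c "
from h import *
plan((.5855,-.2285,.05),-12.6)"
```

```text
time: 38.3
position: [0.5872, -0.2302, 0.0523]
tool_rot: [0.994, -0.11, 0.001, 0.001]
ft_force: [0.6, -0.9, 0.0]
grip_width: 0.0682
t 38.3 pos [ 587.2 -230.2   52.3] yaw -12.6 tilt [ 0.0026 -0.0016] F [ 0.6 -0.9  0. ] w 68.2 q6 -19
total shift [-2.1 -1.3  2.3] turn -0.0 n 1
[[-2.1, -1.3, 2.3], np.float64(-0.0)],
```

```bash
python3 -m pendant '[[[-2,-1.2,2],0],[[0,0,0],0]]'; python3 -m pendant '[[[0,0,0],0],[[0,0,0],0],[[0,0,0],0],[[0,0,0],0]]' 35 40; python3 -m pendant '[[[0,0,-25],0],[[0,0,-45],0],[[0,0,-55],0],[[0,0,-45],0],[[0,0,0],0]]';python3 -c "
from h import *
plan((.4605,-.0592,.22),-65.5)"
```

```text
time: 38.55
position: [0.5845, -0.2279, 0.0495]
tool_rot: [0.994, -0.11, 0.0, 0.0]
ft_force: [-0.0, 0.5, -0.1]
grip_width: 0.0684
time: 39.05
position: [0.5846, -0.2281, 0.0488]
tool_rot: [0.994, -0.11, 0.0, 0.0]
ft_force: [-0.2, 0.1, 0.5]
grip_width: 0.0499
time: 39.67
position: [0.5866, -0.2292, 0.223]
tool_rot: [0.994, -0.11, 0.004, 0.002]
ft_force: [-0.3, 0.5, -1.6]
grip_width: 0.0497
t 39.67 pos [ 586.6 -229.2  223. ] yaw -12.6 tilt [ 0.0078 -0.0048] F [-0.3  0.5 -1.6] w 49.7 q6 -19
total shift [-160.2 -138.4    1.2] turn 52.9 n 6
[[-26.7, -23.1, 0.2], np.float64(8.8)],[[-29.9, -18.7, 0.2], np.float64(8.8)],[[-32.4, -13.9, 0.2], np.float64(8.8)],[[-34.2, -8.8, 0.2], np.float64(8.8)],[[-35.1, -3.4, 0.2], np.float64(8.8)],[[-35.2, 2.0, 0.2], np.float64(8.8)],
```

```bash
python3 -m pendant '[[[-26.7,-23.1,0],8.8],[[-29.9,-18.7,0],8.8],[[-32.4,-13.9,0],8.8],[[-34.2,-8.8,5],8.8],[[-35.1,-3.4,20],8.8],[[-35.2,2,25],8.9],[[0,0,0],0],[[0,0,0],0]]';python3 -c "
from h import *
plan((.4605,-.0590,.157),-65.5)"
```

```text
time: 40.67
position: [0.4588, -0.0582, 0.1682]
tool_rot: [0.841, -0.541, 0.0, 0.0]
ft_force: [0.4, -0.4, -0.5]
grip_width: 0.0496
t 40.67 pos [458.8 -58.2 168.2] yaw -65.5 tilt [-0.     -0.0002] F [ 0.4 -0.4 -0.5] w 49.6 q6 44
total shift [ 1.4 -1.2 11.2] turn 0.0 n 1
[[1.4, -1.2, 11.2], np.float64(0.0)],
```

```bash
python3 -m pendant '[[[1.3,-1.1,7],0],[[0,0,4],0],[[0,0,0],0],[[0,0,0],0]]'; python3 -m pendant '[[[0,0,5],0],[[0,0,5],0],[[0,0,0],0],[[0,0,0],0]]'
```

```text
time: 41.18
position: [0.46, -0.0589, 0.1577]
tool_rot: [0.841, -0.541, 0.0, -0.0]
ft_force: [-0.1, -0.5, -0.9]
grip_width: 0.05
time: 41.68
position: [0.4599, -0.0587, 0.1476]
tool_rot: [0.841, -0.541, -0.0, 0.0]
ft_force: [0.1, 0.3, -0.7]
grip_width: 0.0495
```

```bash
python3 -m pendant '[[[0,0,5],0],[[0,0,4],0],[[0,0,0],0],[[0,0,0],0]]'; python3 -m pendant '[[[0,0,3],0],[[0,0,0],0],[[0,0,0],0]]'
```

```text
time: 42.18
position: [0.4599, -0.0587, 0.1386]
tool_rot: [0.841, -0.541, -0.0, 0.0]
ft_force: [-0.1, -0.1, -1.0]
grip_width: 0.0496
time: 42.55
position: [0.4599, -0.0587, 0.1357]
tool_rot: [0.841, -0.541, -0.0, 0.0]
ft_force: [0.8, -0.0, 0.5]
grip_width: 0.0503
```

```bash
python3 -m pendant '[[[0,0,2],0],[[0,0,0],0],[[0,0,0],0]]'; python3 -m pendant '[[[0,0,1],0],[[0,0,0],0],[[0,0,0],0]]'
```

```text
time: 42.92
position: [0.4599, -0.0587, 0.1337]
tool_rot: [0.841, -0.541, -0.0, 0.0]
ft_force: [-0.2, 0.2, -1.0]
grip_width: 0.0496
time: 43.3
position: [0.46, -0.0588, 0.1327]
tool_rot: [0.841, -0.541, 0.0, -0.0]
ft_force: [-0.5, -0.3, -0.3]
grip_width: 0.0496
```

Ring is at rest height (132.7 mm against 132.8 expected), so I start turning clockwise.

```bash
python3 -m pendant '[[[0,0,0.3],0],[[0,0,0],10],[[0,0,0],10],[[0,0,0],10],[[0,0,0],8],[[0,0,0],0],[[0,0,0],0]]' - 58; python3 -c "
from h import *
o,_,y=pose();print(y,o['moment'],np.degrees(o['q'][5]))"
```

```text
time: 44.18
position: [0.4606, -0.059, 0.1326]
tool_rot: [-0.62, 0.785, -0.001, 0.001]
ft_force: [1.1, -0.3, 1.5]
grip_width: 0.0498
-103.4185816738917 [-0.13117624  0.0005042   0.01301652] 82.28204391956513
```

```bash
python3 -m pendant '[[[0,0,0],6],[[0,0,0.5],6],[[0,0,0.5],6],[[0,0,0.5],6],[[0,0,0],0]]'; python3 -c "
from h import *
o,_,y=pose();print(y,o['moment'],np.degrees(o['q'][5]))"
```

```text
time: 44.8
position: [0.4606, -0.0591, 0.1311]
tool_rot: [-0.442, 0.897, -0.001, 0.001]
ft_force: [1.1, -2.4, 1.4]
grip_width: 0.0493
-127.47420974771498 [-0.39971407  0.00330614 -0.40979924] 106.32573523227141
```

```bash
python3 -m pendant '[[[0,0,0.5],6],[[0,0,0.5],6],[[0,0,0.5],6],[[0,0,0.5],6],[[0,0,0],4],[[0,0,0],0],[[0,0,0],0]]'; python3 -c "
from h import *
o,_,y=pose();print(y,o['moment'],o['ft_force'],np.degrees(o['q'][5]))
c=camera('wrist');np.save('w11.npy',c,allow_pickle=True)"
```

```text
time: 45.68
position: [0.4606, -0.0592, 0.1292]
tool_rot: [-0.213, 0.977, -0.0, 0.001]
ft_force: [1.1, -2.2, 4.3]
grip_width: 0.0495
-155.4554762582039 [-0.50959984  0.0256281  -0.15403833] [ 1.06288765 -2.16333839  4.28987404] 134.30437613704808
```

```bash
python3 -m pendant '[[[0,0,0],0],[[0,0,0],0],[[0,0,0],0],[[0,0,0],0]]' 66; python3 -m pendant '[[[0,0,-25],0],[[0,0,-50],0],[[0,40,-40],0],[[0,0,0],0],[[0,0,0],0],[[0,0,0],0]]'
python3 - <<'E'
from h import *
c=camera("wrist");np.save("w12.npy",c,allow_pickle=True);u=proj(c,np.array([.4606,-.0592,.1])).astype(int);o,_,y=pose();print(u,y,o["ft_force"].round(1))
x,y=max(u[0]-80,0),max(u[1]-65,0);print("crop",x,y);cv2.imwrite("pics/w12.png",cv2.resize(c["pixels"][y:y+120,x:x+160],(800,600),interpolation=cv2.INTER_CUBIC))
E
```

```text
time: 46.22
position: [0.4594, -0.0584, 0.1286]
tool_rot: [-0.212, 0.977, 0.0, -0.0]
ft_force: [0.2, -1.0, -0.6]
grip_width: 0.0655
time: 46.98
position: [0.443, -0.0227, 0.2427]
tool_rot: [-0.212, 0.977, 0.001, -0.001]
ft_force: [-0.6, 0.2, 0.5]
grip_width: 0.0659
[257 137] -155.56236657726635 [ 0.1 -0.1 -0.8]
crop 177 72
```

View pics/w12.png

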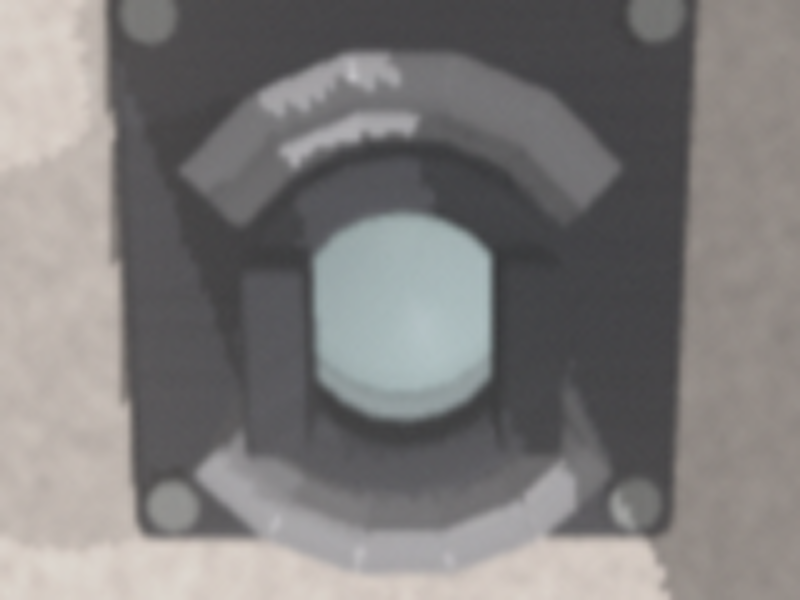

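Close-up: ears at crop x≈275 and 530, parallel to the slots' axis normal, so the ring has turned the full ~90°. Its lugs are under the walls' lips and the glass is centred and level. Handing in.

```bash
python3 -m pendant '[[[0,0,-30],0],[[0,0,0],0],[[0,0,0],0],[[0,0,0],0]]'; python3 -c "
from rig import order
print(order.hand_in())"
```

```text
time: 47.52
position: [0.4426, -0.0223, 0.2728]
tool_rot: [-0.212, 0.977, 0.001, -0.001]
ft_force: [-0.0, 0.8, -0.4]
grip_width: 0.066
the job is handed in; nothing more can be done
None
```

The barrel is loaded in order: lens dome up, then spacer, filter and retaining ring. I turned the ring 90° clockwise, let go, backed the arm off clear, and handed in at about 47.5 s.

**Last checks:**
- **Ring:** it met its rest height to within 0.1 mm before turning. Turning torque rose to about 0.4 N m, with a further 0.15 N m at the end. The last picture shows the ring level, its ears at the slots and its body centred; from that I take its lugs to be under the lips.
- **Seat:** how far it is pressed down was inferred from the turn angle and the ramp (about 3.5 mm), not measured. The tool followed the ring down by about 3.4 mm, but I had commanded that descent.

**What disagreed:**
- **Spacer:** it met resistance about 9 mm above its expected home height, and I pressed it with up to 18 N before easing off and releasing it there, so it was not lowered all the way. It may have dropped the last few millimetres, or slipped down in the grip before that. A fingertip probe then found nothing down to 73 mm. The filter later reached its proper home height, within about 0.5 mm, so the spacer is seated.
- **Lens:** it rubbed the bore walls with sideways forces of up to about 9 N on the way down.

I did not deliberately move anything else on the table, but I took no final overview picture to confirm that.

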